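# Load, index and lock a bottle carrier

## Robot

A 7-joint arm with a two-finger parallel gripper is mounted at the origin on the work surface; the furniture and walls round the work are solid. World frame = base frame: x ahead of the robot, y to its left, z up, the work surface at z = 0. Lengths are in m, angles in rad, forces in N, time in s.
With the tool pointing down it reaches from about 0.4 to 0.925 m from the base axis. Payload 4.1 kg.
Tool frame: the origin (TCP) lies on the mounting face of the last link; the fingertips stand 173 mm ahead of it and the grasp point (between the pads) lies 155 mm ahead of it; z points along the fingers, y is the line along which they close (so a half turn about z gives the same grasp; the last joint's range is limited). The gripper opens to 85 mm and grips with 20 to 120 N. Pads are 22 mm wide; open, the fingers measure 114 mm over their backs; the gripper's body (76 mm by 85 mm) begins 54 mm behind the grasp point. The pads swing forward as they close: fully open they stand 13 mm farther back than shut.
Start: joints at [1.106, 0.398, 0.045, 1.537, -0.019, 1.207, -0.051], TCP at [0.233, -0.607, 0.405] pointing down, gripper open.
Joint ranges: [-2.82, 2.82], [-0.49, 2.23], [-1.37, 1.46], [0, 2.46], [-1.36, 4.5], [0.23, 2], [-2.94, 2.94]. Speed limits (rad/s): [2.57, 2.57, 3.14, 3.14, 3.14, 3.14, 3.14].

## Interface

Orientations are given as a unit quaternion [w, x, y, z].
In Python, from plant import env gives the robot as it stands.
- The arm moves only by the tool drive_tool, never from a script. Its argument "plan" is a list that holds one entry, the list of rows, each a list of 7 numbers: the shift along the world's x, y, z normalised to -1 to 1, where 1 is 0.2 m, then the turn, a rotation vector about the world's x, y, z normalised to -1 to 1, where 1 is 1.5 rad, then the closure, from 0 (fully open) to 1 (shut). In form: [[[x, y, z, ax, ay, az, fingers], ...]]. A call has exactly 5 rows; each row shifts and turns the commanded pose from where the row before left it; what a row does not reach is not made up. A row lasts 1/12 s, in which the tool goes at most 41.7 mm and 7.16 degrees, less where a joint would pass 70% of its speed; a pose out of reach is approached as far as the arm can. A call with a number of a shift or a turn outside -1 to 1 is refused whole. A call with a gripper value outside its range is refused whole. The fingers move at their own pace and stop on an object; "newtons" is the grip in N (left out, the last holds). Time passes only in rows, so rows that do not move let the fingers close, or fill a call up. It gives the time, the measured TCP pose, the force, the opening and the grip force at its end, in the units of the state.
- env.state(): the state, without advancing time (a new reading comes with each control period).
- env.read_camera(name): name is "scene" or "top" or "wrist"; returns a dict with "image" (400x640x3 uint8, red, green, blue), "fx", "fy", "cx", "cy" (pixels), "extrinsics" (4x4, takes a point from camera to world coordinates). Camera axes: x right, y up, looking along -z (the intrinsics and any distortion apply to the point x, -y, -z); pixel columns grow to the right and rows downward; lengths in m; the calibration is good to about 2 mm. The wrist camera is an equidistant fisheye: a pixel r from the principal point sees the ray r / f radians off the axis. A picture is of the moment at which its call begins. There is no depth.
- env.close_job(): hands the job in; it is judged then, once.
The state is a dict: "clock": time; "joints": joint angles; "joint_velocities": joint speeds; "joint_efforts": joint torques, N m; "tool_pos": TCP position; "orientation": TCP orientation; "force": force on the tool from outside, world axes, zero at the start; "torque": the same for the moment, N m; "grip_width": opening from 0.0 (shut) to 1.0 (fully open); "gripper_force": force on a finger pad.
Only numpy, scipy, OpenCV 4.12 (cv2) and the standard library are available. Lean on these libraries where they do the work, as an engineer would, in place of code of your own. Each camera call takes 0.05 s, during which the arm holds its last target. There are 200 camera calls.

## Task

Stand every small amber bottle with the glass stopper upright in the carrier's blue-rimmed tray, then push the carrier along its rail to the next station until it clicks in with its nose under the clamp. Then fit the spanner over the square head of the clamp screw, handle resting on the ledge beside the brace post, so that the screw cannot turn with it, and swing the red-handled locknut clockwise until it is tight. Last, take the spanner off and lay it flat back on its black mat, leaving the beaker, dropper bottle and tall amber bottle alone.

Things in the scene. Friction and masses are not known exactly. Their poses are not given: they have to be found in the camera images.
- bottle_1: small round amber glass reagent bottle with clear glass stopper, body 45 mm diameter (widest, to about 60 mm up), 106 mm tall over the stopper, 0.11 kg; origin at the centre of its underside, z up along the bottle. Two or three of these are present (absent ones read None from the start)
- bottle_2: same as bottle_1
- bottle_3: same as bottle_1
- rail_base: fixed grey base plate 130 x 400 x 10 mm (from y = -145 to +255 mm in its own frame), with the rail along its y axis; origin on the table under the middle of the rail, x away from the robot at yaw 0, z up. Red lines on its near edge mark the stations. The screw axis is at x 0, y -85 mm of this frame, on a blue bracket (arm over y -118 to -60 mm, 48 to 60 mm up)
- brace (a point): centre of the top of the blue brace ledge (22 mm along x, 40 mm along y), 81 mm above the table, 135 mm from the screw axis toward -x of rail_base; in use the spanner handle lies on it, the steel brace post about 4 mm off its +y flank; that post (12 mm diameter, 24 mm high above the ledge) stands on it 18 mm toward +y. Axes as rail_base
- carrier (a joint): carrier position along the rail in m: 0 at the loading station, 0.110 at the next station; grows toward -y of rail_base. A spring detent holds it at each station (about 6 N to push out of it, sliding friction 1.5 N, it snaps in by itself from about 3 mm away); hard end stop at 0.118
- tray (a point): centre of the carrier's tray floor, 36 mm above the table, axes as rail_base. Inside the rim the tray is 165 mm long (y) and 68 mm wide (x); the blue rim is 8 mm high. Three bottles stand in a row along y, 55 mm apart, at y -55, 0 and +55 mm
- carrier_grip (a point): grip point on the axis of the carrier's upright black grip (round, 16 mm diameter, from 35 to 85 mm above the table, this point at 69 mm); it lies 82 mm to the robot's side of the tray centre line, 20 mm toward +y of the tray centre. Axes as rail_base; it moves with the carrier
- clamp_screw (a joint): angle in rad of the vertical clamp screw (the inner part), clockwise from above positive; 0 at the start, its setting, where the flats of its head are along x and y of rail_base. Turns freely either way at about 0.1 N m
- screw_head (a point): point on the screw axis at the foot of its square head, on top of the round collar (48 mm diameter) that carries the spanner; 81 mm above the table. The head is 30 mm square and 18 mm high. Axes turn with the screw, at the start as rail_base
- locknut (a joint): angle in rad of the brass locknut relative to the clamp screw: grows as the nut is turned clockwise from above while the screw is held still, tight at its stop at 1.3; starts between 0 and 0.3. It drags on the screw with about 0.3 N m, more than the screw's own friction, so that without the spanner the screw turns along (either way) and this angle does not change
- nut_handle (a point): grip point on the axis of the upright red handle (round, 16 mm diameter, from 65 to 121 mm above the table, this point at 105 mm) at the end of the locknut's lever, 70 mm from the screw axis; lever angle 0 points 20 degrees left of rail_base's +x, and it swings clockwise toward -y
- spanner: loose steel open-ended spanner, 195 mm long, flat, 10 mm thick, handle 16 mm wide with an orange upright grip fin (46 mm long, 14 mm wide, top 42 mm above the underside) at its middle; 0.16 kg. Origin on its underside beneath the fin (near the centre of mass), x along it toward the jaw, z up. In use its x axis lies along +x of rail_base: jaw on the screw, handle on the ledge
- spanner_jaw (a point): centre of the spanner's jaw at its underside, 86 mm from the origin along x. The jaw is open at the end, 35 mm wide between its prongs (prong tips at 105 mm, throat at 67 mm from the origin), 57 mm wide outside; it is lowered from above over the 30 mm square head
- spanner_grip (a point): middle of the orange grip fin, 28 mm above the spanner's underside; axes as the spanner
- mat: fixed black rubber mat 250 x 100 x 3 mm where the spanner lies at the start, long side along its x; origin at the centre of its underside
- beaker: glass beaker 46 mm wide, 58 mm tall, bystander; origin at the underside
- dropper: white dropper bottle with green tip, 31 mm diameter, 95 mm tall, bystander; origin at the underside
- amber_tall: tall amber bottle with brown screw cap, 53 mm diameter, 138 mm tall, bystander; origin at the underside

How it is judged:
On the way, in this order (a step that is already met when the one before it is completed fails the run):
1. every bottle present stands in the carrier's tray, released (x of bottle_1 in the frame of tray between -0.03 and 0.03 m and y of bottle_1 in the frame of tray between -0.08 and 0.08 m and z of bottle_1 in the frame of tray between -0.006 and 0.006 m and angle between each of bottle_1, bottle_2, bottle_3's own z axis and vertical below 0.15 rad and x of bottle_2 in the frame of tray between -0.03 and 0.03 m and y of bottle_2 in the frame of tray between -0.08 and 0.08 m and z of bottle_2 in the frame of tray between -0.006 and 0.006 m and x of bottle_3 in the frame of tray between -0.03 and 0.03 m and y of bottle_3 in the frame of tray between -0.08 and 0.08 m and z of bottle_3 in the frame of tray between -0.006 and 0.006 m and linear speed of each of bottle_1, bottle_2, bottle_3 below 0.03 m/s and contact force between the fingers and bottle_1 below 0.1 N and contact force between the fingers and bottle_2 below 0.1 N and contact force between the fingers and bottle_3 below 0.1 N and value of joint carrier below 0.02 m), for 0.2 s.
2. the carrier is in the next station's detent, with the bottles aboard (value of joint carrier between 0.105 and 0.115 m and x of bottle_1 in the frame of tray between -0.03 and 0.03 m and y of bottle_1 in the frame of tray between -0.08 and 0.08 m and z of bottle_1 in the frame of tray between -0.006 and 0.006 m and angle between each of bottle_1, bottle_2, bottle_3's own z axis and vertical below 0.15 rad and x of bottle_2 in the frame of tray between -0.03 and 0.03 m and y of bottle_2 in the frame of tray between -0.08 and 0.08 m and z of bottle_2 in the frame of tray between -0.006 and 0.006 m and x of bottle_3 in the frame of tray between -0.03 and 0.03 m and y of bottle_3 in the frame of tray between -0.08 and 0.08 m and z of bottle_3 in the frame of tray between -0.006 and 0.006 m and value of joint locknut below 0.9 rad), for 0.2 s.
3. the spanner's jaw sits on the square head (horizontal distance between spanner_jaw and screw_head below 0.009 m and z of spanner_jaw in the frame of screw_head between -0.006 and 0.006 m and angle between spanner's own z axis and vertical below 0.12 rad and value of joint clamp_screw between -0.4 and 0.4 rad and value of joint locknut below 0.9 rad), for 0.2 s.
4. the locknut is tight while the spanner holds the screw (horizontal distance between spanner_jaw and screw_head below 0.009 m and z of spanner_jaw in the frame of screw_head between -0.006 and 0.006 m and angle between spanner's own z axis and vertical below 0.12 rad and value of joint clamp_screw between -0.4 and 0.4 rad and value of joint locknut above 1.1 rad), for 0.2 s.
At the end, for the whole second after the job is handed in: every bottle present stands upright (within 0.15 rad) on the tray floor, at rest; carrier joint between 0.105 and 0.115; locknut beyond 1.1 rad; clamp screw within 0.4 rad of 0; spanner at rest, flat, its origin on the mat within 80 mm along and 50 mm across of the mat's centre (x of bottle_1 in the frame of tray between -0.03 and 0.03 m and y of bottle_1 in the frame of tray between -0.08 and 0.08 m and z of bottle_1 in the frame of tray between -0.006 and 0.006 m and angle between each of bottle_1, bottle_2, bottle_3's own z axis and vertical below 0.15 rad and x of bottle_2 in the frame of tray between -0.03 and 0.03 m and y of bottle_2 in the frame of tray between -0.08 and 0.08 m and z of bottle_2 in the frame of tray between -0.006 and 0.006 m and x of bottle_3 in the frame of tray between -0.03 and 0.03 m and y of bottle_3 in the frame of tray between -0.08 and 0.08 m and z of bottle_3 in the frame of tray between -0.006 and 0.006 m and linear speed of each of bottle_1, bottle_2, bottle_3, spanner below 0.03 m/s and value of joint carrier between 0.105 and 0.115 m and value of joint clamp_screw between -0.4 and 0.4 rad and value of joint locknut above 1.1 rad and x of spanner in the frame of mat between -0.08 and 0.08 m and y of spanner in the frame of mat between -0.05 and 0.05 m and z of spanner in the frame of mat below 0.01 m and angle between spanner's own z axis and vertical below 0.12 rad); the robot touches nothing.
It fails at once if the beaker is moved by more than 40 mm (distance of beaker from where it was at the start of the episode above 0.04 m).
It fails at once if the dropper bottle is moved by more than 40 mm (distance of dropper from where it was at the start of the episode above 0.04 m).
It fails at once if the tall amber bottle is moved by more than 40 mm (distance of amber_tall from where it was at the start of the episode above 0.04 m).
Of bottle_1, bottle_2, bottle_3 only 2 to 3 are there at a start; the rules pass over those that are not, and their reading is None.
At some moment in a run one of spanner may be knocked a few centimetres aside while the robot is not near it.
It also fails if it takes over 210 s, if anything falls off the work surface, if the arm or the gripper's body presses on something with over 40 N, if the wrist force passes 120 N, or if a joint passes its speed limit or range.

## Working session

There is one attempt and no reset: what is moved stays moved. The work goes in short steps, Python scripts to look and compute and a tool call to move; the robot and the scene stay as the last step left them, time stands still between calls to the robot, and variables do not carry over. Pictures are saved under pics/ and viewed, at most 14 in all, crops included, and the job is handed in when it is done.

Besides the shell and the picture viewer there is one more tool, called after "Request:" as name(argument=value, ...) on one line, values as JSON. drive_tool: Moves the arm, as the interface text tells. Scaled input: -1 to 1 covers 0.2 m each way for a shift and 1.5 rad each way for a turn. Its arguments: {"type":"object","properties":{"plan":{"type":"array"},"newtons":{"type":"number"}},"required":["plan"]}

```bash
ls; mkdir -p pics
python3 - <<'E'
from plant import env
import cv2,numpy as np
s=env.state();print(s)
for n in("scene","top"):
    c=env.read_camera(n);print(n,c["fx"],c["fy"],c["cx"],c["cy"],np.round(c["extrinsics"],4).tolist(),[k for k in c])
    cv2.imwrite(f"pics/{n}0.png",cv2.resize(c["image"][...,::-1],(800,500),interpolation=cv2.INTER_CUBIC)); np.save(f"{n}0.npy",c["image"])
E
```

```text
pics
{'clock': 0.0, 'joints': array([ 1.10600304,  0.39922029,  0.04506061,  1.53785487, -0.01867335,
        1.20689187, -0.05071688]), 'joint_velocities': array([ 0.0001677 , -0.0002905 , -0.00161027, -0.00115875, -0.00129421,
        0.00052857, -0.00342342]), 'joint_efforts': array([-2.91889328e-04, -4.75120103e+01,  1.36419285e+00, -2.54220951e+01,
        1.13878422e-02,  9.50278540e-03, -9.48935735e-06]), 'tool_pos': array([ 0.23242347, -0.60672276,  0.40365657]), 'orientation': array([-9.41093068e-04,  9.83313190e-01,  1.81918158e-01, -2.61326616e-04]), 'force': array([-0.53775665, -0.99820724, -0.00466845]), 'torque': array([ 0.00579461, -0.05168766, -0.00866836]), 'gripper_force': 0.0, 'grip_width': 0.9997524901338982}
scene 376.64936786218414 376.64936786218414 324.318547771519 196.11607803429987 [[0.9894, 0.0609, -0.1316, 0.4269], [-0.145, 0.3957, -0.9069, -0.8086], [-0.0031, 0.9164, 0.4003, 0.486], [0.0, 0.0, 0.0, 1.0]] ['image', 'fx', 'fy', 'cx', 'cy', 'extrinsics']
top 460.1533566156231 460.1533566156231 313.93277866531116 201.81724750330392 [[0.0261, 0.9841, -0.1756, 0.3594], [-0.9995, 0.0231, -0.0192, 0.0629], [-0.0148, 0.176, 0.9843, 1.133], [0.0, 0.0, 0.0, 1.0]] ['image', 'fx', 'fy', 'cx', 'cy', 'extrinsics']
```

View pics/top0.png

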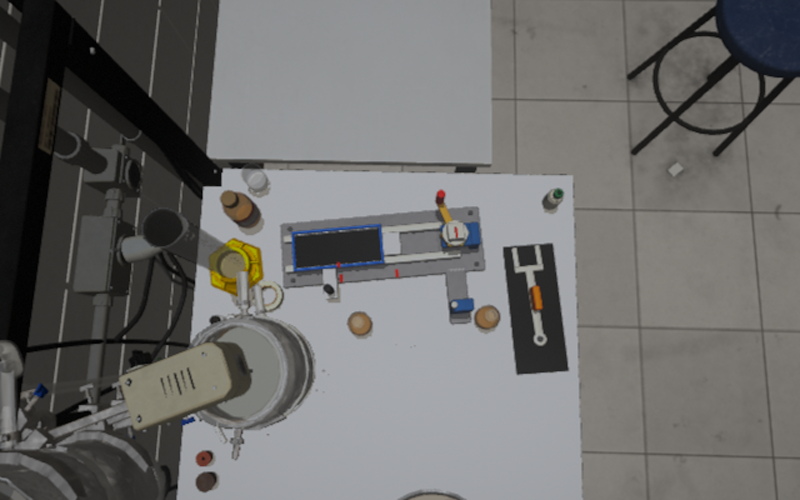

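View pics/scene0.png

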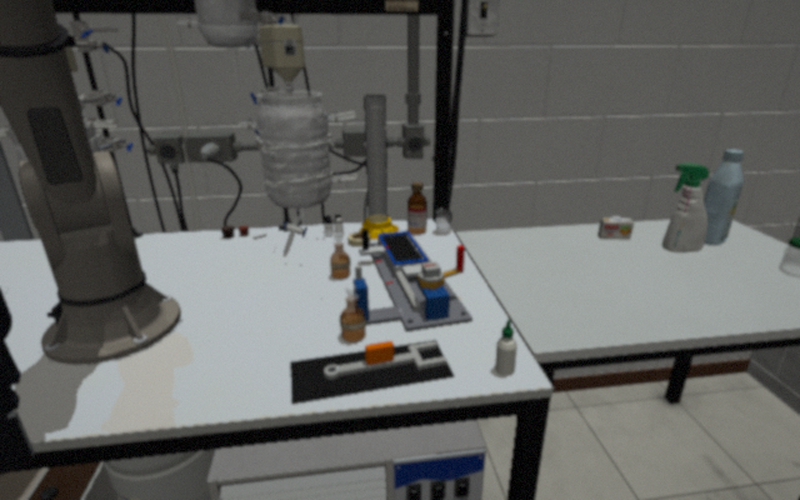

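The top view shows two stoppered amber bottles, at (360,323) and (487,317). The tray is at about (338,247), the screw at (455,233) and the spanner at (536,300) on its mat. I'll enlarge crops to read exact pixels and check for a third bottle.

```bash
cat > h.py <<'E'
import numpy as np,cv2
from plant import env
def ray(c,u,v):
    E=np.array(c["extrinsics"]);x=(u-c["cx"])/c["fx"];y=(v-c["cy"])/c["fy"]
    return E[:3,3],E[:3,:3]@np.array([x,-y,-1.])
def atz(c,u,v,z):
    o,d=ray(c,u,v);return o+d*(z-o[2])/d[2]
def proj(c,p):
    E=np.array(c["extrinsics"]);q=E[:3,:3].T@(np.asarray(p)-E[:3,3])
    return c["cx"]-c["fx"]*q[0]/q[2],c["cy"]+c["fy"]*q[1]/q[2]
def crop(img,u0,v0,w,h,k,name):
    cv2.imwrite(name,cv2.resize(img[v0:v0+h,u0:u0+w,::-1],None,fx=k,fy=k,interpolation=cv2.INTER_CUBIC))
E
python3 - <<'E'
from h import *
a=np.load("top0.npy");crop(a,210,135,195,145,4,"pics/t1.png");crop(a,360,145,100,160,3.7,"pics/t2.png")
b=np.load("scene0.npy");crop(b,230,150,190,150,4,"pics/s1.png")
E
```

```text
(no output)
```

View pics/t1.png

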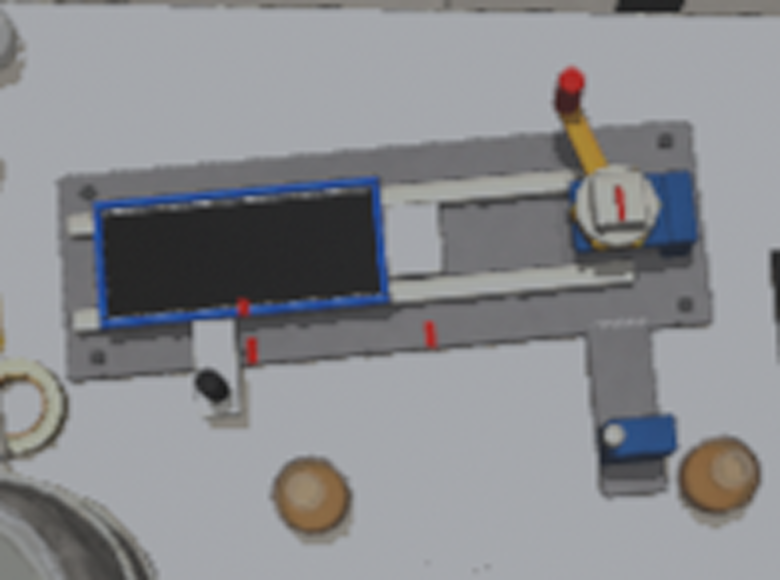

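View pics/t2.png

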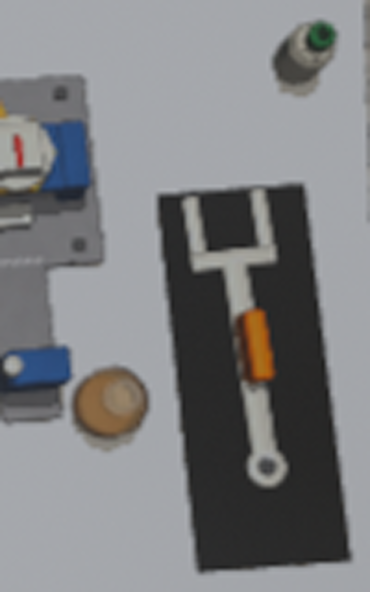

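View pics/s1.png

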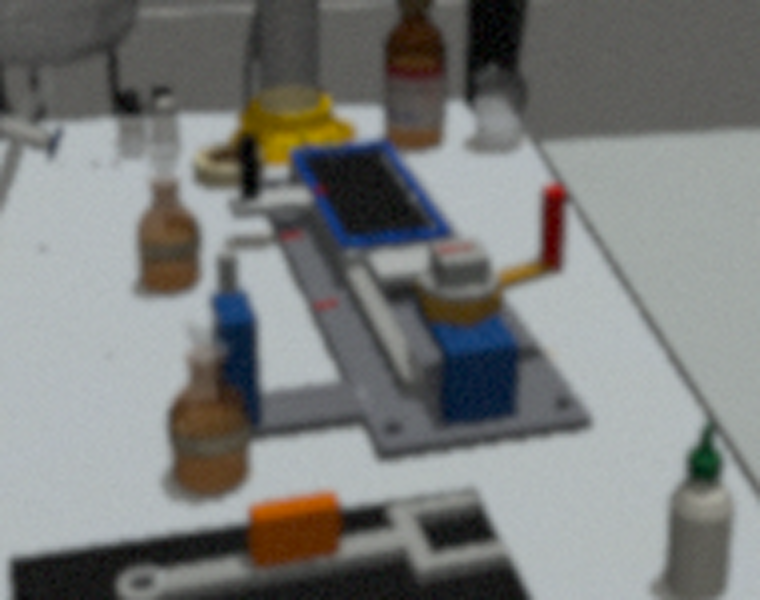

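I see exactly two small stoppered bottles. In t1 they are at (312,495) and (719,475). The rail plate corners are at (72,380), (711,323), (690,123) and (59,178), the screw head is at (620,203), the brace post at (614,434) and the carrier grip at about (212,385). In t2 the fin is near (257,344), the jaw at (190..270,200) and the mat corners are visible. Next I fit the poses.

Run:
```python
from h import *
from scipy.optimize import least_squares
c=env.read_camera("top")
T1=lambda u,v:(210+u/4,135+v/4)
T2=lambda u,v:(360+u/3.7,145+v/3.7)
def fit(pts,px,name):
    px=np.array(px)
    def f(q):
        R=np.array([[np.cos(q[2]),-np.sin(q[2]),0],[np.sin(q[2]),np.cos(q[2]),0],[0,0,1]])
        return (np.array([proj(c,R@np.array(p)+[q[0],q[1],0]) for p in pts])-px).ravel()
    r=least_squares(f,[.5,0,0]);print(name,np.round(r.x,4),'deg',round(np.degrees(r.x[2]),2),'res',np.round(r.fun.reshape(-1,2),1).tolist());return r.x
rb=fit([(-.065,.255,.01),(-.065,-.145,.01),(.065,-.145,.01),(.065,.255,.01),(0,-.085,.099),(-.135,-.085+.018,.105)],
 [T1(72,380),T1(711,323),T1(690,123),T1(59,178),T1(620,203),T1(614,434)],"rail")
m=fit([(-.125,.05,.003),(-.125,-.05,.003),(.125,-.05,.003),(.125,.05,.003)],[T2(199,571),T2(351,559),T2(303,185),T2(159,196)],"mat")
s=fit([(.105,.0235,.013),(.105,-.0235,.013),(-.023,0.,.045),(.023,0,.045),(-.0895,0,.013)],[T2(189,198),T2(261,189),T2(260,378),T2(257,312),T2(266,467)],"spanner")
R=lambda q:np.array([[np.cos(q[2]),-np.sin(q[2])],[np.sin(q[2]),np.cos(q[2])]])
for n,p in dict(brace=(-.135,-.085),screw=(0,-.085)).items(): print(n,np.round(R(rb)@p+rb[:2],4))
tc=np.mean([atz(c,*T1(u,v),.044)[:2] for u,v in[(95,200),(380,178),(388,300),(102,327)]],0)
print("tray",tc.round(4),"in rail",(R(rb).T@(tc-rb[:2])).round(4))
for n,p,z in[("b1",T1(312,495),.045),("b2",T1(719,475),.045),("b1top",T1(306,488),.104),("b2top",T1(733,465),.104),("grip",T1(214,388),.083),("nut",T1(571,77),.121),("fin",T2(257,344),.044)]:print(n,atz(c,*p,z).round(4), (R(rb).T@(atz(c,*p,z)[:2]-rb[:2])).round(3))
# scene check
c=env.read_camera("scene");S=lambda u,v:(230+u/4,150+v/4)
for n,p,z in[("b1 base",S(168,283),.0),("b2",S(210,485),.0),("nut",S(555,187),.121),("screwtop",S(460,250),.099)]:print(n,atz(c,*p,z).round(4))
```

```text
rail [0.5763 0.051  0.112 ] deg 6.42 res [[-1.2, 0.4], [1.1, 0.5], [0.4, -0.6], [-0.7, -0.4], [0.2, -0.8], [0.2, 0.6]]
mat [ 0.4577 -0.1973  0.0998] deg 5.72 res [[-0.2, 0.4], [0.3, 0.5], [0.5, -0.5], [-0.6, -0.5]]
spanner [ 0.4753 -0.1917  0.1247] deg 7.15 res [[0.2, -1.4], [-0.3, -0.8], [1.0, -0.4], [-1.0, -1.9], [0.2, 4.3]]
brace [ 0.4516 -0.0485]
screw [ 0.5858 -0.0334]
tray [0.5612 0.1895] in rail [0.0005 0.1393]
b1 [0.416  0.1415 0.045 ] [-0.149  0.108]
b2 [ 0.4338 -0.0972  0.045 ] [-0.158 -0.131]
b1top [0.4167 0.1407 0.104 ] [-0.149  0.107]
b2top [ 0.4355 -0.0963  0.104 ] [-0.156 -0.131]
grip [0.4736 0.1972 0.083 ] [-0.086  0.157]
nut [ 0.6518 -0.0028  0.121 ] [ 0.069 -0.062]
fin [ 0.4733 -0.191   0.044 ] [-0.129 -0.229]
b1 base [0.4166 0.1438 0.    ]
b2 [ 0.435  -0.1048 -0.    ]
nut [ 0.6522 -0.0019  0.121 ]
screwtop [ 0.588  -0.0338  0.099 ]
```

Run:
```python
from h import *
t=env.read_camera("top");s=env.read_camera("scene")
def tri(a,b):
    o1,d1=ray(t,*np.array(a)*.8);o2,d2=ray(s,*np.array(b)*.8)
    A=np.array([d1,-d2]).T;k=np.linalg.lstsq(A,o2-o1,rcond=None)[0]
    p,q=o1+d1*k[0],o2+d2*k[1];return ((p+q)/2).round(3),np.linalg.norm(p-q).round(3)
print("vessel rim centre",tri((250,373),(291,97)))
print("column top",tri((170,232),(375,97)))
print("head box", tri((180,385),(283,45)))
print("yellow base",[atz(t,*np.array(p)*.8,.03).round(3) for p in[(236,264),(212,264),(262,264)]])
for z in(.2,.35,.5):
  for p in[(250,373),(313,370)]: print(z,atz(t,*np.array(p)*.8,z).round(3))
q=env.state()["orientation"];print(env.state()["clock"])
```

```text
vessel rim centre (array([0.334, 0.258, 0.375]), np.float64(0.006))
column top (array([0.523, 0.387, 0.357]), np.float64(0.008))
head box (array([0.323, 0.31 , 0.476]), np.float64(0.007))
yellow base [array([0.526, 0.389, 0.03 ]), array([0.525, 0.436, 0.03 ]), array([0.527, 0.338, 0.03 ])]
0.2 [0.325 0.303 0.2  ]
0.2 [0.332 0.203 0.2  ]
0.35 [0.331 0.264 0.35 ]
0.35 [0.337 0.18  0.35 ]
0.5 [0.336 0.226 0.5  ]
0.5 [0.341 0.158 0.5  ]
0.3
```

The two cameras agree to within a few mm. The bottles are at (0.4165,0.1415) and (0.435,-0.098). I'll move above bottle 2 with the closing line turned to 160° so the fingers clear the brace.

Request:
drive_tool(plan=[[[0.0675,0.17,-0.01,0,0,0.038,0],[0.0675,0.17,-0.01,0,0,0.038,0],[0.0675,0.17,-0.01,0,0,0.038,0],[0.0675,0.17,-0.01,0,0,0.038,0],[0.0675,0.17,-0.01,0,0,0.038,0]]])

```text
clock: 0.72
tool_pos: [0.3004, -0.4353, 0.3947]
orientation: [0.0, 0.947, 0.321, 0.0]
force: [0.3, -0.1, 0.0]
grip_width: 1.004
gripper_force: 0.0
```

Request:
drive_tool(plan=[[[0.0675,0.17,-0.01,0,0,0.038,0],[0.0675,0.17,-0.01,0,0,0.038,0],[0.0675,0.17,-0.01,0,0,0.038,0],[0.0675,0.17,-0.01,0,0,0.038,0],[0.0675,0.17,-0.01,0,0,0.038,0]]])

```text
clock: 1.13
tool_pos: [0.3678, -0.2653, 0.3849]
orientation: [0.0, 0.892, 0.452, 0.0]
force: [0.8, -0.2, 0.3]
grip_width: 0.998
gripper_force: 0.0
```

Request:
drive_tool(plan=[[[0.0675,0.17,-0.01,0,0,0.038,0],[0.0675,0.17,-0.01,0,0,0.038,0],[0.0675,0.17,-0.01,0,0,0.038,0],[0.0675,0.17,-0.01,0,0,0.038,0],[0.0675,0.17,-0.01,0,0,0.038,0]]])

```text
clock: 1.55
tool_pos: [0.4352, -0.0953, 0.375]
orientation: [0.001, 0.819, 0.574, 0.0]
force: [0.5, -0.6, 0.5]
grip_width: 1.0
gripper_force: 0.0
```

Request:
drive_tool(plan=[[[0,-0.015,-0.2,0,0,0,0],[0,0,-0.2,0,0,0,0],[0,0,-0.2,0,0,0,0],[0,0,-0.12,0,0,0,0],[0,0,-0.1,0,0,0,0]]])

```text
clock: 1.97
tool_pos: [0.434, -0.0998, 0.2085]
orientation: [-0.001, 0.819, 0.573, -0.001]
force: [-0.4, 0.1, 1.0]
grip_width: 0.997
gripper_force: 0.0
```

Request:
drive_tool(plan=[[[0,0,0,0,0,0,1],[0,0,0,0,0,0,1],[0,0,0,0,0,0,1],[0,0,0,0,0,0,1],[0,0,0,0,0,0,1]]], newtons=30)

```text
clock: 2.38
tool_pos: [0.4357, -0.1, 0.2126]
orientation: [0.001, 0.82, 0.573, 0.001]
force: [-2.0, 0.8, 5.3]
grip_width: 0.476
gripper_force: 29.4
```

Request:
drive_tool(plan=[[[0,0,0,0,0,0,1],[0,0,0,0,0,0,1],[0,0,0,0,0,0,1],[0,0,0,0,0,0,1],[0,0,0,0,0,0,1]]])

```text
clock: 2.8
tool_pos: [0.4357, -0.1, 0.2126]
orientation: [0.001, 0.819, 0.573, 0.001]
force: [-2.1, 0.7, 7.2]
grip_width: 0.47
gripper_force: 29.7
```

Request:
drive_tool(plan=[[[0,0,0.1,0,0,0,1],[0,0,0.2,0,0,0,1],[0,0,0.2,0,0,0,1],[0,0,0.2,0,0,0,1],[0,0,0.2,0,0,0,1]]])

```text
clock: 3.22
tool_pos: [0.4345, -0.0997, 0.3938]
orientation: [0.001, 0.819, 0.573, 0.001]
force: [0.8, -0.2, -1.7]
grip_width: 0.471
gripper_force: 30.0
```

Run:
```python
from h import *
s=env.state();print(s["force"],s["grip_width"],s["tool_pos"])
c=env.read_camera("scene");a=c["image"];b=env.read_camera("wrist")["image"]
A=cv2.resize(a[60:260,150:410],None,fx=1.54,fy=1.54);B=cv2.resize(b,(492,308))
w=np.zeros((308,800,3),np.uint8);w[:,:400]=A[:308,:400];w[:,400:]=cv2.resize(b,(400,308))
cv2.imwrite("pics/lift2.png",w[...,::-1])
```

```text
[ 0.83862033 -0.16912154 -1.65198573] 0.4712479470024343 [ 0.43450214 -0.09972656  0.39378274]
```

View pics/lift2.png

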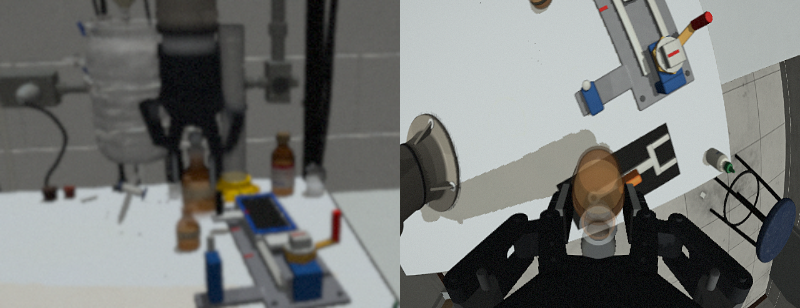

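The bottle hangs upright between the pads, about (195,185) in the left half. I'll carry it to the tray.

Request:
drive_tool(plan=[[[0.061,0.162,0,0,0,0.031,1],[0.061,0.162,0,0,0,0.031,1],[0.061,0.162,0,0,0,0.031,1],[0.061,0.162,0,0,0,0.031,1],[0.061,0.162,0,0,0,0.031,1]]])

```text
clock: 3.73
tool_pos: [0.496, 0.0634, 0.3912]
orientation: [0.001, 0.747, 0.665, 0.0]
force: [0.1, -0.7, -0.9]
grip_width: 0.476
gripper_force: 30.0
```

Request:
drive_tool(plan=[[[0.061,0.162,0,0,0,0.031,1],[0.061,0.162,0,0,0,0.031,1],[0.061,0.162,0,0,0,0.031,1],[0.061,0.162,0,0,0,0.031,1],[0.061,0.162,0,0,0,0.031,1]]])

```text
clock: 4.15
tool_pos: [0.5573, 0.2253, 0.3908]
orientation: [0.0, 0.665, 0.747, 0.0]
force: [1.0, -0.0, -1.9]
grip_width: 0.475
gripper_force: 30.0
```

Request:
drive_tool(plan=[[[0,0,-0.1,0,0,0,1],[0,0,-0.15,0,0,0,1],[0,0,-0.15,0,0,0,1],[0,0,-0.1,0,0,0,1],[0,0,0,0,0,0,1]]])

```text
clock: 4.57
tool_pos: [0.5552, 0.2225, 0.2861]
orientation: [-0.002, 0.665, 0.747, -0.004]
force: [-0.5, -0.4, -1.8]
grip_width: 0.474
gripper_force: 30.0
```

Request:
drive_tool(plan=[[[0,0,0,0,0,0,1],[0,0,-0.06,0,0,0,1],[0,0,-0.06,0,0,0,1],[0,0,-0.05,0,0,0,1],[0,0,0,0,0,0,1]]])

```text
clock: 4.98
tool_pos: [0.5563, 0.2233, 0.2546]
orientation: [-0.001, 0.665, 0.747, -0.002]
force: [-0.4, -0.1, -1.7]
grip_width: 0.472
gripper_force: 30.0
```

Request:
drive_tool(plan=[[[0,0,-0.015,0,0,0,1],[0,0,-0.015,0,0,0,1],[0,0,0,0,0,0,1],[0,0,0,0,0,0,1],[0,0,0,0,0,0,1]]])

```text
clock: 5.4
tool_pos: [0.5572, 0.2241, 0.2511]
orientation: [0.0, 0.665, 0.747, 0.0]
force: [-0.3, 1.1, -1.2]
grip_width: 0.472
gripper_force: 30.0
```

Request:
drive_tool(plan=[[[0,0,-0.01,0,0,0,1],[0,0,0,0,0,0,1],[0,0,0,0,0,0,0.3],[0,0,0,0,0,0,0.2],[0,0,0,0,0,0,0]]])

```text
clock: 5.82
tool_pos: [0.5571, 0.2241, 0.249]
orientation: [0.0, 0.665, 0.747, 0.0]
force: [0.5, -0.8, 1.1]
grip_width: 0.878
gripper_force: 0.0
```

Request:
drive_tool(plan=[[[0,0,0,0,0,0,0],[0,0,0,0,0,0,0],[0,0,0.1,0,0,0,0],[0,0,0.2,0,0,0,0],[0,0,0.2,0,0,0,0]]])

```text
clock: 6.23
tool_pos: [0.5564, 0.2235, 0.3484]
orientation: [-0.001, 0.665, 0.747, -0.002]
force: [0.6, 0.6, 1.0]
grip_width: 0.998
gripper_force: 0.0
```

Request:
drive_tool(plan=[[[-0.141,-0.083,0.05,0,0,0,0],[-0.141,-0.083,0,0,0,0,0],[-0.141,-0.083,0,0,0,0,0],[-0.141,-0.083,0,0,0,0,0],[-0.141,-0.083,0,0,0,0,0]]])

```text
clock: 6.65
tool_pos: [0.4146, 0.1404, 0.3586]
orientation: [0.0, 0.665, 0.747, -0.0]
force: [-0.0, -0.4, 0.3]
grip_width: 0.998
gripper_force: 0.0
```

Run:
```python
from h import *
s=env.state();print(s["force"],s["tool_pos"],s["joints"].round(2))
a=env.read_camera("scene")["image"];b=env.read_camera("wrist")["image"]
A=cv2.resize(a[60:260,150:410],(400,308))
w=np.hstack([A,cv2.resize(b,(400,308))])
cv2.imwrite("pics/b1a.png",w[...,::-1])
```

```text
[-0.01570934 -0.38520136  0.29369599] [0.41458695 0.14038895 0.35862589] [ 0.28  0.1  -0.74  2.06  0.08  1.01 -0.38]
```

View pics/b1a.png

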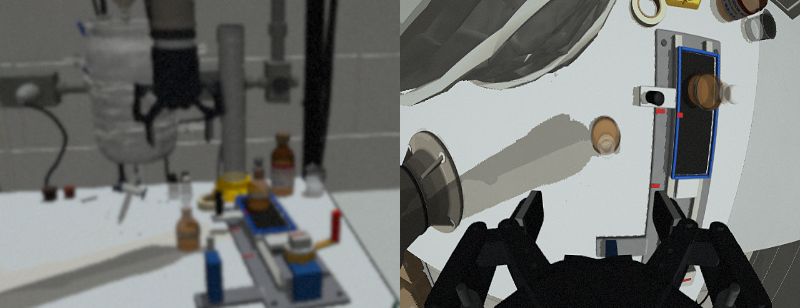

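The first bottle stands in the tray, at (705,92) in the wrist half. I'll approach bottle 1, tilted 10° away from the glass vessel.

Request:
drive_tool(plan=[[[0.005,-0.065,0,0.058,0,0,0],[0.005,-0.065,0,0.058,0,0,0],[0,0,-0.14,0,0,0,0],[0,0,-0.14,0,0,0,0],[0,0,0,0,0,0,0]]])

```text
clock: 7.17
tool_pos: [0.4164, 0.1139, 0.2992]
orientation: [-0.06, 0.663, 0.743, 0.062]
force: [-1.3, 0.2, -0.6]
grip_width: 1.003
gripper_force: 0.0
```

Request:
drive_tool(plan=[[[0,0,-0.13,0,0,0,0],[0,0,-0.13,0,0,0,0],[0,0,-0.12,0,0,0,0],[0,0,-0.083,0,0,0,0],[0,0,0,0,0,0,0]]])

```text
clock: 7.58
tool_pos: [0.4174, 0.1152, 0.2085]
orientation: [-0.06, 0.662, 0.744, 0.063]
force: [-1.1, 0.4, -0.5]
grip_width: 0.996
gripper_force: 0.0
```

Request:
drive_tool(plan=[[[0,0,0,0,0,0,0.3],[0,0,0,0,0,0,1],[0,0,0,0,0,0,1],[0,0,0,0,0,0,1],[0,0,0,0,0,0,1]]])

```text
clock: 8.0
tool_pos: [0.4188, 0.1153, 0.2118]
orientation: [-0.057, 0.663, 0.744, 0.066]
force: [-2.1, -1.0, 9.2]
grip_width: 0.466
gripper_force: 29.4
```

Request:
drive_tool(plan=[[[0,0,0,0,0,0,1],[0,0,0,0,0,0,1],[0,0,0,0,0,0,1],[0,0,0,0,0,0,1],[0,0,0,0,0,0,1]]])

```text
clock: 8.42
tool_pos: [0.4187, 0.1153, 0.2118]
orientation: [-0.057, 0.663, 0.744, 0.066]
force: [-1.8, -1.0, 8.1]
grip_width: 0.465
gripper_force: 29.4
```

Request:
drive_tool(plan=[[[0,0,0.1,0,0,0,1],[0,0,0.15,0,0,0,1],[0,0,0.2,0,0,0,1],[0,0,0.2,0,0,0,1],[0,0,0.1,0,0,0,1]]])

```text
clock: 8.83
tool_pos: [0.4189, 0.116, 0.3651]
orientation: [-0.055, 0.662, 0.744, 0.068]
force: [0.7, -0.8, -1.9]
grip_width: 0.459
gripper_force: 30.2
```

Request:
drive_tool(plan=[[[0.1,0,0,0,0,0,1],[0.15,0.075,0,-0.058,0,0,1],[0.15,0.075,0,-0.058,0,0,1],[0.15,0,0,0,0,0,1],[0.15,0,0,0,0,0,1]]])

```text
clock: 9.25
tool_pos: [0.5589, 0.147, 0.3611]
orientation: [0.0, 0.664, 0.748, 0.001]
force: [-0.2, 0.0, -1.1]
grip_width: 0.463
gripper_force: 30.1
```

Request:
drive_tool(plan=[[[0.048,0,0,0,0,0,1],[0,0,0,0,0,0,1],[0,0,0,0,0,0,1],[0,0,0,0,0,0,1],[0,0,0,0,0,0,1]]])

```text
clock: 9.67
tool_pos: [0.5663, 0.1451, 0.3604]
orientation: [0.0, 0.665, 0.747, -0.0]
force: [0.2, -0.0, -1.3]
grip_width: 0.467
gripper_force: 30.1
```

Run:
```python
from h import *
a=env.read_camera("scene")["image"];b=env.read_camera("top")["image"]
w=np.hstack([cv2.resize(a[60:260,210:390],(400,444)),cv2.resize(b[120:280,200:344],(400,444))])
cv2.imwrite("pics/b1b.png",w[...,::-1])
```

```text
(no output)
```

View pics/b1b.png

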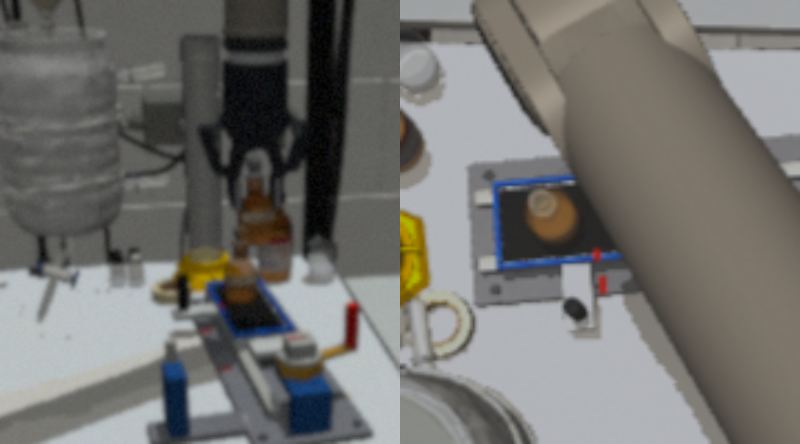

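Bottle 1 hangs upright at (255,195) and bottle 2 stands well inside the tray. I'll lower it.

Request:
drive_tool(plan=[[[0,0,-0.12,0,0,0,1],[0,0,-0.15,0,0,0,1],[0,0,-0.12,0,0,0,1],[0,0,-0.08,0,0,0,1],[0,0,-0.04,0,0,0,1]]])

```text
clock: 10.18
tool_pos: [0.5662, 0.1444, 0.2559]
orientation: [-0.001, 0.665, 0.747, -0.002]
force: [-1.1, -0.9, -0.4]
grip_width: 0.465
gripper_force: 30.1
```

Request:
drive_tool(plan=[[[0,0,-0.01,0,0,0,1],[0,0,-0.01,0,0,0,1],[0,0,0,0,0,0,1],[0,0,0,0,0,0,1],[0,0,0,0,0,0,1]]])

```text
clock: 10.6
tool_pos: [0.5681, 0.1452, 0.2553]
orientation: [0.001, 0.665, 0.747, 0.001]
force: [-0.5, -0.3, -1.5]
grip_width: 0.468
gripper_force: 30.1
```

Request:
drive_tool(plan=[[[0,0,-0.01,0,0,0,1],[0,0,-0.005,0,0,0,1],[0,0,0,0,0,0,1],[0,0,0,0,0,0,1],[0,0,0,0,0,0,1]]])

```text
clock: 11.02
tool_pos: [0.5684, 0.1447, 0.2529]
orientation: [0.001, 0.666, 0.746, 0.0]
force: [-0.6, -2.2, 7.0]
grip_width: 0.462
gripper_force: 31.5
```

Request:
drive_tool(plan=[[[0,0,0,0,0,0,0.4],[0,0,0,0,0,0,0.2],[0,0,0,0,0,0,0],[0,0,0,0,0,0,0],[0,0,0,0,0,0,0]]])

```text
clock: 11.43
tool_pos: [0.5675, 0.1451, 0.251]
orientation: [-0.0, 0.665, 0.747, -0.0]
force: [-0.5, -0.2, -0.7]
grip_width: 0.998
gripper_force: 0.0
```

Request:
drive_tool(plan=[[[0,0,0.05,0,0,0,0],[0,0,0.1,0,0,0,0],[0,0,0.2,0,0,0,0],[0,0,0.2,0,0,0,0],[0,0,0.05,0,0,0,0]]])

```text
clock: 11.85
tool_pos: [0.5691, 0.1466, 0.3784]
orientation: [0.003, 0.665, 0.747, 0.005]
force: [1.1, 1.5, -0.1]
grip_width: 1.001
gripper_force: 0.0
```

Request:
drive_tool(plan=[[[-0.09,0.055,0,0,0,-0.08,0],[-0.09,0.055,0,0,0,-0.08,0],[-0.09,0.055,0,0,0,-0.08,0],[-0.09,0.055,0,0,0,-0.08,0],[-0.09,0.057,0,0,0,-0.08,0]]])

```text
clock: 12.27
tool_pos: [0.4767, 0.201, 0.3719]
orientation: [0.0, 0.858, 0.514, 0.001]
force: [0.3, 0.3, -0.7]
grip_width: 1.003
gripper_force: 0.0
```

Request:
drive_tool(plan=[[[0,0,0,0,0,-0.081,0],[0,0,0,0,0,-0.081,0],[0,0,0,0,0,-0.081,0],[0,0,0,0,0,-0.081,0],[0,0,0,0,0,-0.081,0]]])

```text
clock: 12.68
tool_pos: [0.4775, 0.2007, 0.3719]
orientation: [0.0, 0.972, 0.234, 0.0]
force: [-0.6, -0.0, 1.0]
grip_width: 1.0
gripper_force: 0.0
```

Request:
drive_tool(plan=[[[0,0,0,0,0,-0.081,0],[0,0,0,0,0,-0.081,0],[0,0,0,0,0,-0.08,0],[0,0,0,0,0,0,0],[0,0,0,0,0,0,0]]])

```text
clock: 13.1
tool_pos: [0.4775, 0.2007, 0.3716]
orientation: [-0.0, 0.998, 0.059, 0.0]
force: [-0.7, 0.3, 0.0]
grip_width: 1.005
gripper_force: 0.0
```

Run:
```python
from h import *
s=env.state();print(s["joints"].round(2),s["tool_pos"],s["orientation"])
a=env.read_camera("scene")["image"];b=env.read_camera("wrist");np.savez("w1.npz",**b)
print({k:np.round(v,3).tolist() for k,v in b.items() if k!="image"})
w=np.hstack([cv2.resize(a[100:280,230:370],(350,450)),cv2.resize(b["image"][:,120:520],(450,450))])
cv2.imwrite("pics/c1.png",w[...,::-1])
```

```text
[-0.04  0.22 -0.51  1.88  0.12  1.07 -2.05] [0.4775349  0.20065074 0.3716431 ] [-3.38497338e-05  9.98237205e-01  5.93494905e-02  3.44241466e-04]
{'fx': 309.707, 'fy': 309.707, 'cx': 316.555, 'cy': 199.822, 'extrinsics': [[0.119, 0.956, 0.27, 0.546], [-0.993, 0.114, 0.032, 0.209], [0.0, -0.272, 0.962, 0.341], [0.0, 0.0, 0.0, 1.0]]}
```

View pics/c1.png

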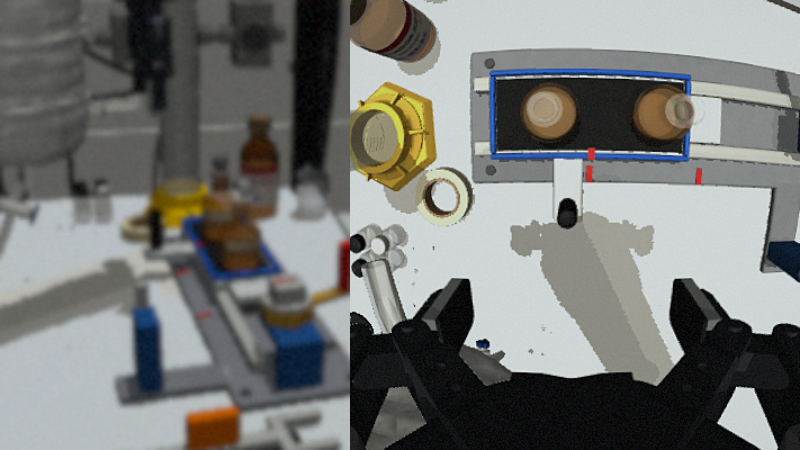

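Both bottles stand in the tray, at (550,112) and (660,112). The carrier grip is at (567,215) in the wrist half, which is world about (0.480,0.202). I'll grip it.

Request:
drive_tool(plan=[[[0.013,0.007,-0.16,0,0,0,0],[0,0,-0.18,0,0,0,0],[0,0,-0.17,0,0,0,0],[0,0,-0.13,0,0,0,0],[0,0,-0.09,0,0,0,0]]])

```text
clock: 13.62
tool_pos: [0.4793, 0.2012, 0.2225]
orientation: [0.001, 0.998, 0.059, -0.002]
force: [0.1, -0.7, 0.8]
grip_width: 1.002
gripper_force: 0.0
```

Request:
drive_tool(plan=[[[0,0,0,0,0,0,0.4],[0,0,0,0,0,0,0.6],[0,0,0,0,0,0,0.7],[0,0,0,0,0,0,0.8],[0,0,0,0,0,0,1]]], newtons=40)

```text
clock: 14.03
tool_pos: [0.4809, 0.2021, 0.2267]
orientation: [-0.0, 0.998, 0.058, 0.002]
force: [0.5, -0.3, 0.4]
grip_width: 0.301
gripper_force: 0.0
```

Request:
drive_tool(plan=[[[0,0,0,0,0,0,1],[0,0,0,0,0,0,1],[0,0,0,0,0,0,1],[0,0,0,0,0,0,1],[0,0,0,0,0,0,1]]])

```text
clock: 14.45
tool_pos: [0.4806, 0.2036, 0.2268]
orientation: [-0.001, 0.998, 0.058, 0.001]
force: [-2.4, 4.4, 6.6]
grip_width: 0.174
gripper_force: 39.4
```

Request:
drive_tool(plan=[[[0.0041,-0.036,0,0,0,0,1],[0.0041,-0.036,0,0,0,0,1],[0.0041,-0.036,0,0,0,0,1],[0.0041,-0.036,0,0,0,0,1],[0.0041,-0.036,0,0,0,0,1]]])

```text
clock: 14.87
tool_pos: [0.4849, 0.1665, 0.2268]
orientation: [-0.0, 0.998, 0.058, 0.001]
force: [-0.8, 2.1, 8.5]
grip_width: 0.173
gripper_force: 39.9
```

Request:
drive_tool(plan=[[[0.0041,-0.036,0,0,0,0,1],[0.0041,-0.036,0,0,0,0,1],[0.0041,-0.036,0,0,0,0,1],[0.0041,-0.036,0,0,0,0,1],[0.0041,-0.036,0,0,0,0,1]]])

```text
clock: 15.28
tool_pos: [0.4891, 0.1303, 0.2268]
orientation: [-0.0, 0.998, 0.058, 0.001]
force: [-2.6, 2.6, 8.6]
grip_width: 0.175
gripper_force: 39.9
```

Request:
drive_tool(plan=[[[0.0041,-0.036,0,0,0,0,1],[0.0041,-0.036,0,0,0,0,1],[0.0041,-0.036,0,0,0,0,1],[0.0041,-0.036,0,0,0,0,1],[0.0041,-0.036,0,0,0,0,1]]])

```text
clock: 15.7
tool_pos: [0.4927, 0.0977, 0.2268]
orientation: [-0.003, 0.998, 0.059, 0.002]
force: [-1.6, 4.2, 7.5]
grip_width: 0.176
gripper_force: 40.0
```

Request:
drive_tool(plan=[[[0,0,0,0,0,0,1],[0,0,0,0,0,0,1],[0,0,0,0,0,0,1],[0,0,0,0,0,0,1],[0,0,0,0,0,0,1]]])

```text
clock: 16.12
tool_pos: [0.4932, 0.0946, 0.2268]
orientation: [-0.0, 0.998, 0.058, 0.001]
force: [-1.3, 0.6, 8.6]
grip_width: 0.177
gripper_force: 40.2
```

Request:
drive_tool(plan=[[[0,0,0,0,0,0,0.6],[0,0,0,0,0,0,0.4],[0,0,0,0,0,0,0],[0,0,0,0,0,0,0],[0,0,0,0,0,0,0]]])

```text
clock: 16.53
tool_pos: [0.4924, 0.0934, 0.2249]
orientation: [0.0, 0.998, 0.057, -0.0]
force: [1.1, -0.1, -0.4]
grip_width: 0.869
gripper_force: 0.0
```

Request:
drive_tool(plan=[[[0,0,0.1,0,0,0,0],[0,0,0.2,0,0,0,0],[0,0,0.2,0,0,0,0],[0,0,0.2,0,0,0,0],[0,0,0.05,0,0,0,0]]])

```text
clock: 16.95
tool_pos: [0.4942, 0.0946, 0.3814]
orientation: [-0.0, 0.998, 0.058, 0.005]
force: [0.7, 0.6, 0.6]
grip_width: 0.999
gripper_force: 0.0
```

Request:
drive_tool(plan=[[[-0.05,-0.18,0,0,0,0,0],[-0.05,-0.18,0,0,0,0,0],[-0.05,-0.18,0,0,0,0,0],[-0.05,-0.18,0,0,0,0,0],[0,-0.18,0,0,0,0,0]]])

```text
clock: 17.37
tool_pos: [0.4504, -0.0878, 0.3747]
orientation: [0.0, 0.998, 0.058, -0.001]
force: [0.4, 0.4, -0.6]
grip_width: 1.001
gripper_force: 0.0
```

Request:
drive_tool(plan=[[[0,-0.17,0,0,0,0,0],[0,-0.17,0,0,0,0,0],[0,-0.17,0,0,0,0,0],[0,0,0,0,0,0,0],[0,0,0,0,0,0,0]]])

```text
clock: 17.78
tool_pos: [0.4519, -0.1903, 0.3745]
orientation: [-0.0, 0.998, 0.055, -0.001]
force: [0.8, 0.3, 0.2]
grip_width: 1.002
gripper_force: 0.0
```

Run:
```python
from h import *
s=env.state();print(s["joints"].round(2),s["tool_pos"],s["orientation"].round(3))
a=env.read_camera("top");b=env.read_camera("wrist");np.savez("w2.npz",**b);np.savez("t2.npz",**a)
w=np.hstack([cv2.resize(a["image"][100:300,220:420],(400,400)),cv2.resize(b["image"][:,120:520],(400,400))])
cv2.imwrite("pics/sp1.png",w[...,::-1])
```

```text
[ 0.54  0.15 -0.25  1.94  0.04  1.06 -1.19] [ 0.45190911 -0.19030693  0.37452388] [-0.     0.998  0.055 -0.001]
```

View pics/sp1.png

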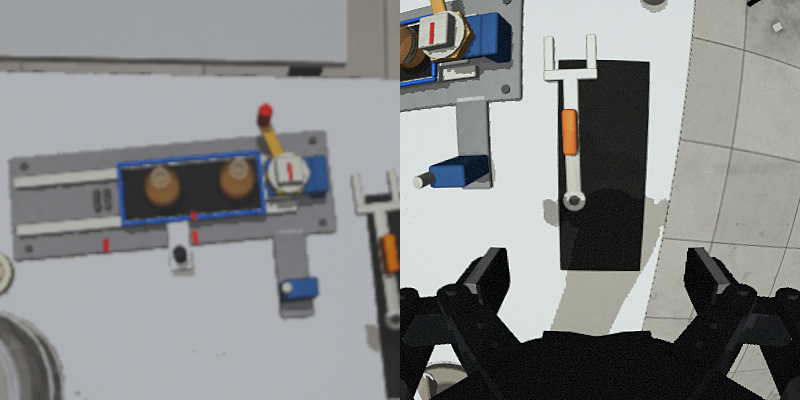

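The carrier is at the second station: its tray mark at (193,215) lines up with the red line at (195,238), and both bottles are upright. The spanner has been knocked. In the wrist half its prong tips are at (551,38) and (590,36), the fin is at about (569,132) and the tail hole at (574,200). I'll compute its pose from these pixels and from the orange segmentation.

```bash
cat >> h.py <<'E'
def wproj(c,p):
    E=np.array(c["extrinsics"]);q=E[:3,:3].T@(np.asarray(p)-E[:3,3]);x,y,z=q[0],-q[1],-q[2]
    r=np.hypot(x,y);t=np.arctan2(r,z);return c["cx"]+c["fx"]*t*x/r,c["cy"]+c["fy"]*t*y/r
def watz(c,u,v,z):
    E=np.array(c["extrinsics"]);a,b=(u-c["cx"])/c["fx"],(v-c["cy"])/c["fy"];t=np.hypot(a,b)
    d=E[:3,:3]@np.array([a/t*np.sin(t),-b/t*np.sin(t),-np.cos(t)]);return E[:3,3]+d*(z-E[2,3])/d[2]
E
python3 - <<'E'
from h import *
from scipy.optimize import least_squares
b=dict(np.load("w2.npz"));print(np.round(b["extrinsics"][:,3],3))
hsv=cv2.cvtColor(b["image"],cv2.COLOR_RGB2HSV);m=((hsv[...,0]>5)&(hsv[...,0]<18)&(hsv[...,1]>170)).astype(np.uint8);m[:,:250]=0;m[:,330:]=0;m[:90]=0;m[175:]=0
ys,xs=np.nonzero(m);print("orange",xs.min(),xs.max(),ys.min(),ys.max(),len(xs))
V=hsv[...,2];
for p,z in[((271,38),.011),((310,36),.011),((294,200),.013)]: print(p,watz(b,*p,z).round(4))
for yy in(112,120,130,140,150): 
    r=xs[ys==yy]; print(yy,r.min(),r.max(),[int(x) for x in V[yy,r.min():r.max()+1]])
def f(q):
    R=lambda p:np.array([np.cos(q[2])*p[0]-np.sin(q[2])*p[1]+q[0],np.sin(q[2])*p[0]+np.cos(q[2])*p[1]+q[1],p[2]])
    return (np.array([wproj(b,R(p)) for p in[(.105,.0235,.011),(.105,-.0235,.011),(-.0885,0,.012)]])-[(271,38),(310,36),(294,200)]).ravel()
r=least_squares(f,[.5,-.16,.1]);print(r.x.round(4),np.degrees(r.x[2]),r.fun.round(1))
q=r.x
for z,xx in((.045,.023),(.045,-.023)):
  for yy in(.007,-.007): print("fin top corner",np.round(wproj(b,[np.cos(q[2])*xx-np.sin(q[2])*yy+q[0],np.sin(q[2])*xx+np.cos(q[2])*yy+q[1],z]),1))
# screw head & nut handle
print("head",watz(b,161,30,.099).round(4))
t=dict(np.load("t2.npz"));print("head top cam",atz(t,220+290/2,100+172/2,.099).round(4),"nut",atz(t,220+265/2,100+110/2,.121).round(4),"post",atz(t,220+288/2,100+288/2,.105).round(4))
E
```

```text
[ 0.521 -0.18   0.344  1.   ]
orange 279 297 109 154 625
(271, 38) [ 0.5997 -0.1224  0.011 ]
(310, 36) [ 0.6055 -0.1636  0.011 ]
(294, 200) [ 0.4247 -0.166   0.013 ]
112 282 295 [171, 223, 217, 214, 212, 209, 213, 212, 208, 209, 214, 220, 183, 124]
120 282 296 [180, 220, 217, 209, 211, 212, 214, 213, 212, 210, 213, 215, 195, 142, 68]
130 282 296 [156, 193, 209, 216, 215, 206, 213, 214, 214, 210, 211, 216, 203, 161, 91]
140 282 296 [58, 188, 216, 212, 213, 207, 210, 212, 214, 213, 212, 213, 195, 164, 114]
150 283 296 [178, 206, 214, 215, 210, 213, 210, 211, 215, 209, 210, 201, 182, 129]
[ 0.503  -0.1556  0.1287] 7.371467662822489 [-2.7 -4.   2.3 -3.8  0.1  7.9]
fin top corner [281.1 106.5]
fin top corner [295.7 106. ]
fin top corner [282.4 153.7]
fin top corner [296.8 153.4]
head [ 0.5863 -0.0394  0.099 ]
head top cam [ 0.5834 -0.0331  0.099 ] nut [ 0.65   -0.0022  0.121 ] post [ 0.4499 -0.0312  0.105 ]
```

Request:
drive_tool(plan=[[[0.123,0.086,-0.05,0,0,0.012,0],[0.123,0.086,-0.15,0,0,0,0],[0,0,-0.2,0,0,0,0],[0,0,-0.2,0,0,0,0],[0,0,-0.12,0,0,0,0]]])

```text
clock: 18.3
tool_pos: [0.5003, -0.1512, 0.2282]
orientation: [-0.001, 0.998, 0.069, -0.002]
force: [-0.7, -0.6, 0.2]
grip_width: 0.998
gripper_force: 0.0
```

Request:
drive_tool(plan=[[[0,0,-0.11,0,0,0,0],[0,0,-0.08,0,0,0,0],[0,0,0,0,0,0,0.4],[0,0,0,0,0,0,0.6],[0,0,0,0,0,0,0.8]]])

```text
clock: 18.72
tool_pos: [0.502, -0.1532, 0.1947]
orientation: [0.0, 0.998, 0.067, 0.001]
force: [0.2, 0.6, 0.9]
grip_width: 0.605
gripper_force: 0.0
```

Request:
drive_tool(plan=[[[0,0,0,0,0,0,0.9],[0,0,0,0,0,0,1],[0,0,0,0,0,0,1],[0,0,0,0,0,0,1],[0,0,0,0,0,0,1]]], newtons=50)

```text
clock: 19.13
tool_pos: [0.5019, -0.1543, 0.1949]
orientation: [0.0, 0.998, 0.067, 0.001]
force: [-0.6, -0.2, 6.6]
grip_width: 0.15
gripper_force: 49.7
```

Request:
drive_tool(plan=[[[0,0,0.03,0,0,0,1],[0,0,0.1,0,0,0,1],[0,0,0.2,0,0,0,1],[0,0,0.2,0,0,0,1],[0,0,0.1,0,0,0,1]]])

```text
clock: 19.55
tool_pos: [0.5021, -0.1542, 0.324]
orientation: [0.001, 0.998, 0.067, 0.003]
force: [1.1, 0.4, -1.4]
grip_width: 0.149
gripper_force: 49.1
```

Request:
drive_tool(plan=[[[0,0.11,0,0,0,-0.0145,1],[0,0.12,0,0,0,0,1],[0,0.12,0,0,0,0,1],[0,0.12,-0.03,0,0,0,1],[0,0.086,-0.03,0,0,0,1]]])

```text
clock: 19.97
tool_pos: [0.5008, -0.0406, 0.3079]
orientation: [-0.0, 0.998, 0.057, 0.0]
force: [-0.3, -0.4, -3.3]
grip_width: 0.152
gripper_force: 49.1
```

Request:
drive_tool(plan=[[[0,0,0,0,0,0,1],[0,0,0,0,0,0,1],[0,0,0,0,0,0,1],[0,0,0,0,0,0,1],[0,0,0,0,0,0,1]]])

```text
clock: 20.38
tool_pos: [0.5013, -0.0442, 0.3078]
orientation: [0.0, 0.999, 0.055, 0.0]
force: [-0.6, -0.3, -2.2]
grip_width: 0.157
gripper_force: 49.1
```

Run:
```python
from h import *
b=env.read_camera("wrist");np.savez("w3.npz",**b);print(np.round(b["extrinsics"],3).tolist())
for n,p in dict(head=(.5858,-.0334,.099),jaw=(.5875,-.0334,.12)).items():print(n,wproj(b,p))
crop(b["image"],220,80,200,190,3,"pics/j1.png")
```

```text
[[0.11, 0.957, 0.27, 0.57], [-0.994, 0.105, 0.03, -0.037], [0.001, -0.272, 0.962, 0.277], [0.0, 0.0, 0.0, 1.0]]
head (np.float64(313.84929066067946), np.float64(86.80919610950836))
jaw (np.float64(313.8897814377202), np.float64(79.83614614917049))
```

View pics/j1.png

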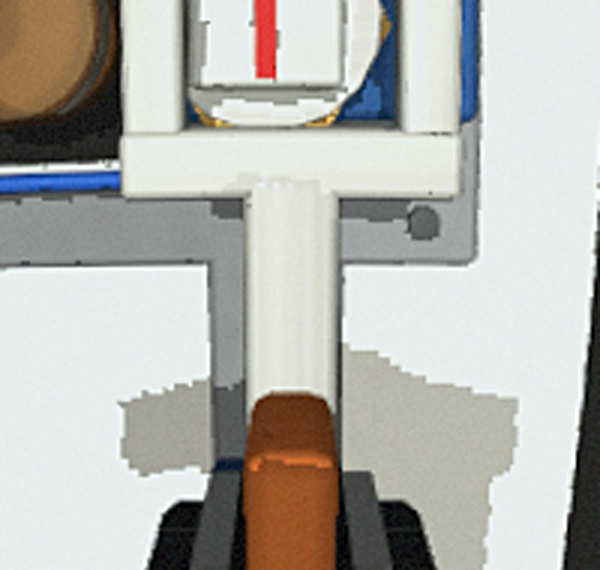

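The jaw frames the head but sits a little to its right. The head's left and right edges are at 200 and 340 with its near top edge at v=83. The crossbar spans 122 to 460 with its throat at v=131. I'll compute the relative offset.

Run:
```python
from h import *
b=dict(np.load("w3.npz"))
P=lambda u,v:(220+u/3,80+v/3)
zt=.3078-.192+.010
th=.1115;ex=np.array([np.cos(th),np.sin(th)]);ey=np.array([-np.sin(th),np.cos(th)])
for dz in(-.003,0,.003):
    J=[watz(b,*P(u,131),zt+dz)[:2] for u in(122,291,460)]
    print("jaw width",np.linalg.norm(J[0]-J[2]).round(4),"throat mid",((J[0]+J[2])/2).round(4), "spanner yaw",np.degrees(np.arctan2(-(J[0]-J[2])[0],(J[0]-J[2])[1])).round(2), "jaw ctr", ((J[0]+J[2])/2+.019*ex).round(4))
H=[watz(b,*P(u,83),.099)[:2] for u in(200,340)]
print("head w",np.linalg.norm(H[0]-H[1]).round(4),"yaw",np.degrees(np.arctan2(-(H[0]-H[1])[0],(H[0]-H[1])[1])).round(2),"head ctr",((H[0]+H[1])/2+.015*ex).round(4))
print("red stripe",watz(b,*P(265,78),.099).round(4))
crop(b["image"],220,0,200,150,4,"pics/j2.png")
```

```text
jaw width 0.0562 throat mid [ 0.566  -0.0373] spanner yaw 6.3 jaw ctr [ 0.5849 -0.0352]
jaw width 0.0551 throat mid [ 0.5661 -0.0373] spanner yaw 6.3 jaw ctr [ 0.585  -0.0352]
jaw width 0.054 throat mid [ 0.5662 -0.0373] spanner yaw 6.3 jaw ctr [ 0.585  -0.0352]
head w 0.0265 yaw 6.05 head ctr [ 0.5886 -0.0308]
red stripe [ 0.5745 -0.0315  0.099 ]
```

View pics/j2.png

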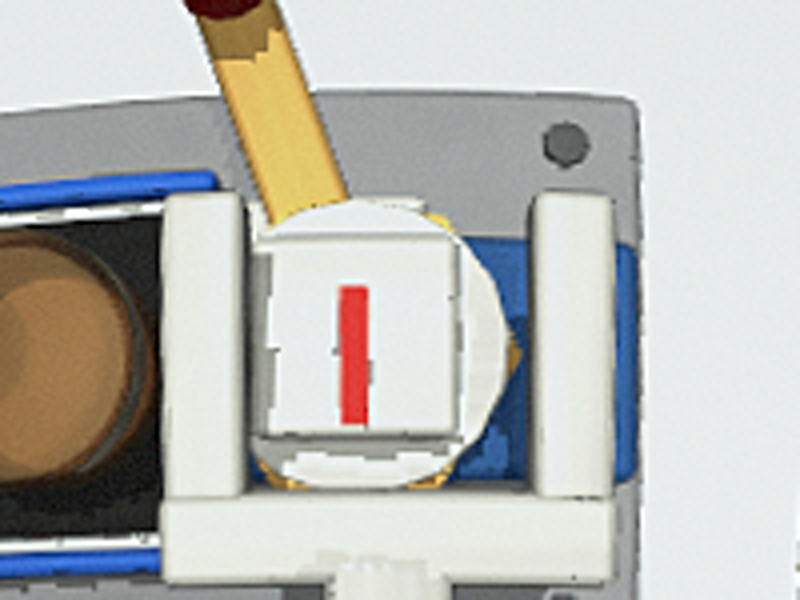

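After allowing for the shadow, the head spans 250 to 459 with its stripe at 354 and its centre at v=337. The jaw spans 162 to 614, so its centre is at 388. The jaw must shift about 4.7 mm toward rail +y and 3 mm forward, and then I lower it.

Request:
drive_tool(plan=[[[0.0135,0.025,0,0,0,0,1],[0,0,0,0,0,0,1],[0,0,-0.03,0,0,0,1],[0,0,-0.03,0,0,0,1],[0,0,0,0,0,0,1]]])

```text
clock: 20.85
tool_pos: [0.5032, -0.038, 0.2941]
orientation: [-0.0, 0.998, 0.056, -0.002]
force: [-0.7, 0.1, -2.2]
grip_width: 0.154
gripper_force: 49.1
```

Request:
drive_tool(plan=[[[0,0,-0.02,0,0,0,1],[0,0,-0.02,0,0,0,1],[0,0,0,0,0,0,1],[0,0,0,0,0,0,1],[0,0,0,0,0,0,1]]])

```text
clock: 21.27
tool_pos: [0.504, -0.0379, 0.2877]
orientation: [0.0, 0.998, 0.056, 0.0]
force: [-0.6, -0.0, -1.9]
grip_width: 0.148
gripper_force: 49.1
```

Request:
drive_tool(plan=[[[0,0,-0.02,0,0,0,1],[0,0,-0.02,0,0,0,1],[0,0,0,0,0,0,1],[0,0,0,0,0,0,1],[0,0,0,0,0,0,1]]])

```text
clock: 21.68
tool_pos: [0.504, -0.0379, 0.2796]
orientation: [0.0, 0.998, 0.056, -0.0]
force: [-0.4, -0.3, -2.9]
grip_width: 0.155
gripper_force: 49.1
```

Request:
drive_tool(plan=[[[0,0,-0.01,0,0,0,1],[0,0,-0.01,0,0,0,1],[0,0,0,0,0,0,1],[0,0,0,0,0,0,1],[0,0,0,0,0,0,1]]])

```text
clock: 22.1
tool_pos: [0.504, -0.0379, 0.2757]
orientation: [0.0, 0.998, 0.056, 0.0]
force: [0.8, 0.6, -1.9]
grip_width: 0.153
gripper_force: 49.1
```

Request:
drive_tool(plan=[[[0,0,-0.01,0,0,0,1],[0,0,-0.005,0,0,0,1],[0,0,0,0,0,0,1],[0,0,0,0,0,0,1],[0,0,0,0,0,0,1]]])

```text
clock: 22.52
tool_pos: [0.5041, -0.0379, 0.2729]
orientation: [0.0, 0.998, 0.056, 0.0]
force: [-0.6, -0.9, 1.5]
grip_width: 0.154
gripper_force: 49.4
```

Request:
drive_tool(plan=[[[0,0,-0.005,0,0,0,1],[0,0,0,0,0,0,1],[0,0,0,0,0,0,0.75],[0,0,0,0,0,0,0.6],[0,0,0,0,0,0,0.5]]])

```text
clock: 22.93
tool_pos: [0.5041, -0.0379, 0.2716]
orientation: [0.0, 0.998, 0.056, 0.0]
force: [-0.2, 0.4, 0.3]
grip_width: 0.497
gripper_force: 0.0
```

Request:
drive_tool(plan=[[[0,0,0,0,0,0,0.5],[0,0,0,0,0,0,0.5],[0,0,0.05,0,0,0,0.5],[0,0,0.15,0,0,0,0.5],[0,0,0.2,0,0,0,0.5]]])

```text
clock: 23.35
tool_pos: [0.5026, -0.038, 0.3504]
orientation: [-0.001, 0.998, 0.056, -0.003]
force: [1.4, -0.5, 0.5]
grip_width: 0.5
gripper_force: 0.0
```

Request:
drive_tool(plan=[[[0,0,0.1,0,0,0,0.5],[0,0,0,0,0,0,0.5],[0,0,0,0,0,0,0.5],[0,0,0,0,0,0,0.5],[0,0,0,0,0,0,0.5]]])

```text
clock: 23.77
tool_pos: [0.5033, -0.038, 0.3704]
orientation: [-0.0, 0.998, 0.056, -0.001]
force: [-0.2, -1.0, -1.1]
grip_width: 0.498
gripper_force: 0.0
```

Run:
```python
from h import *
s=env.state();print(s["joints"].round(2),s["tool_pos"])
b=env.read_camera("wrist");np.savez("w4.npz",**b);print(np.round(b["extrinsics"],3).tolist())
crop(b["image"],200,20,200,150,4,"pics/j3.png")
```

```text
[ 0.31  0.18 -0.36  1.91  0.07  1.06 -1.54] [ 0.50332639 -0.0379882   0.37041493]
[[0.112, 0.955, 0.273, 0.572], [-0.994, 0.108, 0.03, -0.03], [-0.0, -0.275, 0.962, 0.339], [0.0, 0.0, 0.0, 1.0]]
```

View pics/j3.png

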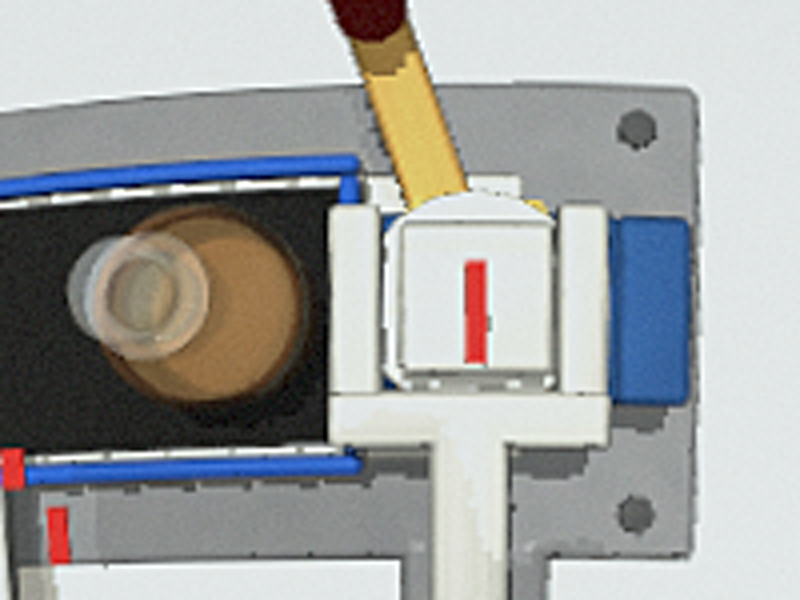

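The jaw frames the head cleanly (head 403 to 553, prongs 330 to 608). Now I go to the red handle at about (0.651,-0.002).

Request:
drive_tool(plan=[[[0.148,0.036,0,0,0,0,0.5],[0.148,0.036,0,0,0,0,0.5],[0.148,0.036,0,0,0,0,0.5],[0.148,0.036,0,0,0,0,0.5],[0.148,0.036,0,0,0,0,0.5]]])

```text
clock: 24.23
tool_pos: [0.653, -0.0016, 0.37]
orientation: [0.0, 0.998, 0.056, -0.001]
force: [0.5, -1.1, -0.6]
grip_width: 0.499
gripper_force: 0.0
```

Request:
drive_tool(plan=[[[0,0,-0.1,0,0,0,0.5],[0,0,-0.15,0,0,0,0.5],[0,0,-0.15,0,0,0,0.5],[0,0,-0.1,0,0,0,0.5],[0,0,-0.05,0,0,0,0.5]]])

```text
clock: 24.65
tool_pos: [0.6502, -0.002, 0.2566]
orientation: [-0.0, 0.998, 0.056, -0.004]
force: [1.0, 0.3, 0.4]
grip_width: 0.501
gripper_force: 0.0
```

Request:
drive_tool(plan=[[[0,0,0,0,0,0,0.7],[0,0,0,0,0,0,0.8],[0,0,0,0,0,0,0.9],[0,0,0,0,0,0,1],[0,0,0,0,0,0,1]]], newtons=30)

```text
clock: 25.07
tool_pos: [0.6521, -0.0017, 0.2622]
orientation: [-0.0, 0.998, 0.056, 0.001]
force: [0.4, 0.4, -5.3]
grip_width: 0.173
gripper_force: 29.7
```

Request:
drive_tool(plan=[[[0,0,0,0,0,0,1],[0,0,0,0,0,0,1],[0,0,0,0,0,0,1],[0,0,0,0,0,0,1],[0,0,0,0,0,0,1]]])

```text
clock: 25.48
tool_pos: [0.6522, -0.0017, 0.2621]
orientation: [-0.0, 0.998, 0.056, 0.0]
force: [0.3, 1.6, -2.4]
grip_width: 0.176
gripper_force: 29.9
```

Run:
```python
from h import *
s=env.state();p=s["tool_pos"];print(p,s["torque"])
S=np.array([.5862,-.032]);d=p[:2]-S;print("r",np.hypot(*d),"ang",np.degrees(np.arctan2(d[1],d[0])))
a0=np.arctan2(d[1],d[0]);r=.07
C=p[:2]-r*np.array([np.cos(a0),np.sin(a0)]);q=p[:2]
for k in range(1,16):
    a=a0-k*1.25/15-0;n=C+r*np.array([np.cos(a),np.sin(a)]);print(k,((n-q)/.2).round(4));q=n
```

```text
[ 0.6521758  -0.00170974  0.26212179] [ 0.28178311 -0.08561559  0.02389408]
r 0.07259687060987942 ang 24.66040876462019
1 [ 0.0111 -0.027 ]
2 [ 0.0088 -0.0278]
3 [ 0.0064 -0.0284]
4 [ 0.004  -0.0289]
5 [ 0.0016 -0.0291]
6 [-0.0008 -0.0291]
7 [-0.0032 -0.029 ]
8 [-0.0056 -0.0286]
9 [-0.008 -0.028]
10 [-0.0103 -0.0273]
11 [-0.0125 -0.0263]
12 [-0.0147 -0.0252]
13 [-0.0167 -0.0239]
14 [-0.0187 -0.0224]
15 [-0.0205 -0.0208]
```

Request:
drive_tool(plan=[[[0.0111,-0.027,0,0,0,-0.031,1],[0.0088,-0.0278,0,0,0,-0.031,1],[0.0064,-0.0284,0,0,0,-0.031,1],[0.004,-0.0289,0,0,0,-0.031,1],[0.0016,-0.0291,0,0,0,-0.031,1]]])

```text
clock: 25.9
tool_pos: [0.6586, -0.0262, 0.2622]
orientation: [-0.003, 0.998, -0.061, 0.0]
force: [0.8, 7.4, -4.5]
grip_width: 0.178
gripper_force: 30.2
```

Request:
drive_tool(plan=[[[-0.0008,-0.0291,0,0,0,-0.031,1],[-0.0032,-0.029,0,0,0,-0.031,1],[-0.0056,-0.0286,0,0,0,-0.031,1],[-0.008,-0.028,0,0,0,-0.031,1],[-0.0103,-0.0273,0,0,0,-0.031,1]]])

```text
clock: 26.32
tool_pos: [0.6549, -0.055, 0.2625]
orientation: [-0.003, 0.984, -0.176, 0.003]
force: [6.3, 7.8, -9.1]
grip_width: 0.177
gripper_force: 29.8
```

Request:
drive_tool(plan=[[[-0.0125,-0.0263,0,0,0,-0.031,1],[-0.0147,-0.0252,0,0,0,-0.031,1],[-0.0167,-0.0239,0,0,0,-0.031,1],[-0.0187,-0.0224,0,0,0,-0.031,1],[-0.0205,-0.0208,0,0,0,-0.031,1]]])

```text
clock: 26.73
tool_pos: [0.6391, -0.0811, 0.2627]
orientation: [-0.002, 0.957, -0.29, 0.005]
force: [10.4, 0.9, -9.0]
grip_width: 0.176
gripper_force: 29.7
```

Request:
drive_tool(plan=[[[-0.0115,-0.0095,0,0,0,0,1],[0,0,0,0,0,0,1],[0,0,0,0,0,0,1],[0,0,0,0,0,0,1],[0,0,0,0,0,0,1]]])

```text
clock: 27.15
tool_pos: [0.6361, -0.0843, 0.2626]
orientation: [-0.001, 0.957, -0.289, 0.004]
force: [6.6, 1.4, -7.4]
grip_width: 0.175
gripper_force: 29.7
```

Run:
```python
from h import *
s=env.state();p=s["tool_pos"];print(p,s["force"],s["torque"],s["joints"].round(2))
S=np.array([.6522,-.0017])-.07*np.array([np.cos(.4304),np.sin(.4304)]);d=p[:2]-S;print("r",np.hypot(*d),"swept",.4304-np.arctan2(d[1],d[0]))
```

```text
[ 0.63610518 -0.08426704  0.26262656] [ 6.62745192  1.35445954 -7.38067688] [ 0.00543687 -1.51665412 -0.16371933] [ 0.19  0.52 -0.16  1.69  0.1   0.93 -2.17]
r 0.07145356569907249 swept 1.2736185330037109
```

Request:
drive_tool(plan=[[[-0.0125,-0.009,0,0,0,0,1],[-0.0125,-0.008,0,0,0,0,1],[0,0,0,0,0,0,1],[0,0,0,0,0,0,1],[0,0,0,0,0,0,1]]])

```text
clock: 27.57
tool_pos: [0.6315, -0.0878, 0.2628]
orientation: [-0.001, 0.957, -0.289, 0.005]
force: [9.8, 0.3, -7.0]
grip_width: 0.177
gripper_force: 29.6
```

Run:
```python
from h import *
s=env.state();p=s["tool_pos"];print(p,s["force"])
b=env.read_camera("wrist");t=env.read_camera("top");np.savez("w5.npz",**b)
w=np.hstack([cv2.resize(b["image"][0:260,200:460],(480,480)),cv2.resize(t["image"][110:240,290:376],(318,480))])
cv2.imwrite("pics/n1.png",w[...,::-1])
```

```text
[ 0.63153846 -0.08780688  0.26280092] [ 9.81413065  0.33518066 -7.04553203]
```

View pics/n1.png

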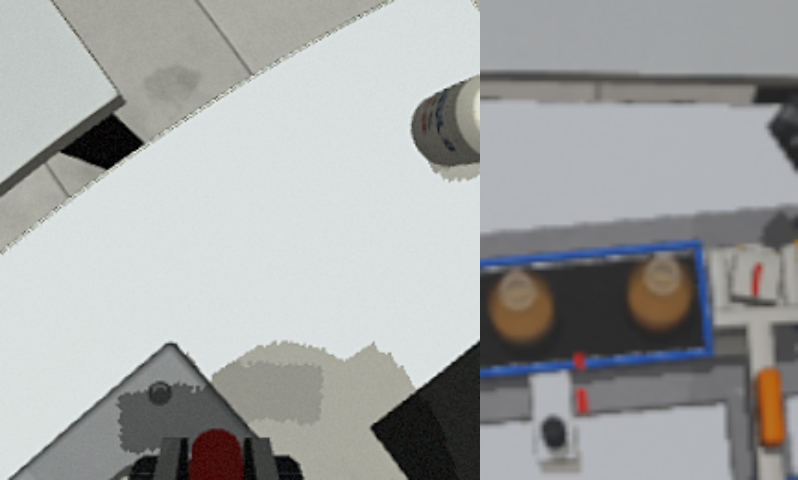

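The spanner stays on the head. The screw may have turned slightly within the jaw clearance, so I keep creeping until the stop is felt.

Request:
drive_tool(plan=[[[-0.014,-0.0105,0,0,0,-0.015,1],[0,0,0,0,0,0,1],[-0.0143,-0.01,0,0,0,-0.015,1],[0,0,0,0,0,0,1],[0,0,0,0,0,0,1]]])

```text
clock: 28.08
tool_pos: [0.6258, -0.0918, 0.2628]
orientation: [-0.001, 0.95, -0.311, 0.004]
force: [8.4, 0.2, -7.7]
grip_width: 0.174
gripper_force: 29.6
```

Request:
drive_tool(plan=[[[-0.0073,-0.0048,0,0,0,-0.01,1],[0,0,0,0,0,0,1],[-0.0073,-0.0047,0,0,0,-0.01,1],[0,0,0,0,0,0,1],[0,0,0,0,0,0,1]]])

```text
clock: 28.5
tool_pos: [0.623, -0.0936, 0.2628]
orientation: [-0.001, 0.946, -0.325, 0.005]
force: [8.4, 0.8, -7.7]
grip_width: 0.181
gripper_force: 29.6
```

Request:
drive_tool(plan=[[[-0.0076,-0.0042,0,0,0,-0.01,1],[0,0,0,0,0,0,1],[-0.0077,-0.004,0,0,0,-0.01,1],[0,0,0,0,0,0,1],[0,0,0,0,0,0,1]]])

```text
clock: 28.92
tool_pos: [0.6206, -0.0948, 0.2629]
orientation: [-0.002, 0.941, -0.339, 0.006]
force: [10.2, 0.6, -8.5]
grip_width: 0.173
gripper_force: 29.6
```

Request:
drive_tool(plan=[[[-0.0078,-0.0038,0,0,0,-0.01,1],[0,0,0,0,0,0,1],[-0.0078,-0.0036,0,0,0,-0.01,1],[0,0,0,0,0,0,1],[0,0,0,0,0,0,1]]])

```text
clock: 29.33
tool_pos: [0.6186, -0.0956, 0.263]
orientation: [-0.003, 0.936, -0.352, 0.007]
force: [14.2, 1.0, -12.8]
grip_width: 0.176
gripper_force: 29.5
```

Run:
```python
from h import *
s=env.state();print(s["tool_pos"],s["force"],s["torque"],s["clock"])
t=env.read_camera("top");np.savez("t6.npz",**t)
# red stripe on the screw head: axis direction in the world, before and after
for n in("t2.npz","t6.npz"):
    c=dict(np.load(n));h=cv2.cvtColor(cv2.resize(c["image"][175:200,350:380],None,fx=8,fy=8,interpolation=cv2.INTER_CUBIC),cv2.COLOR_RGB2HSV)
    m=((h[...,1]>120)&((h[...,0]<10)|(h[...,0]>170)));ys,xs=np.nonzero(m)
    if len(xs)<20: print(n,"none");continue
    P=np.array([atz(c,350+x/8,175+y/8,.099)[:2] for x,y in zip(xs,ys)]);w,v=np.linalg.eigh(np.cov(P.T));d=v[:,1]*np.sign(v[0,1]);print(n,len(xs),P.mean(0).round(4),"stripe yaw deg",np.degrees(np.arctan2(d[1],d[0])).round(1))
```

```text
[ 0.6185621  -0.09560756  0.26301947] [ 14.17296956   0.99826942 -12.77334553] [ 0.11344974 -2.81583685 -0.26652924] 29.3333
t2.npz 702 [ 0.584  -0.0332] stripe yaw deg 8.0
t6.npz 663 [ 0.5846 -0.0324] stripe yaw deg -9.6
```

The force is rising and the motion has stalled. The sweep is 1.57 rad and the screw has turned about 0.31, so the nut is at its stop at about 1.3. I'll back the handle off within the jaw slack: the screw returns along with it and the jaw unloads.

Request:
drive_tool(plan=[[[0.0155,0.0074,0,0,0,0.015,1],[0.0153,0.0078,0,0,0,0.015,1],[0.015,0.0083,0,0,0,0.015,1],[0.0145,0.009,0,0,0,0.015,1],[0,0,0,0,0,0,1]]])

```text
clock: 29.8
tool_pos: [0.6273, -0.0914, 0.2626]
orientation: [0.001, 0.951, -0.31, 0.002]
force: [4.3, -3.9, -2.0]
grip_width: 0.177
gripper_force: 30.3
```

```bash
cat > stripe.py <<'E'
from h import *
def stripe():
    c=env.read_camera("top");h=cv2.cvtColor(cv2.resize(c["image"][175:200,350:380],None,fx=8,fy=8,interpolation=cv2.INTER_CUBIC),cv2.COLOR_RGB2HSV)
    m=((h[...,1]>120)&((h[...,0]<10)|(h[...,0]>170)));ys,xs=np.nonzero(m)
    if len(xs)<50: return None
    P=np.array([atz(c,350+x/8,175+y/8,.099)[:2] for x,y in zip(xs,ys)]);w,v=np.linalg.eigh(np.cov(P.T));d=v[:,1]*np.sign(v[0,1]);return np.degrees(np.arctan2(d[1],d[0])).round(1),len(xs)
E
python3 - <<'E'
from stripe import *
s=env.state();p=s["tool_pos"];d=p[:2]-[.5886,-.0309];print(p,s["force"],"swept",.4304-np.arctan2(d[1],d[0]),stripe(),stripe())
E
```

```text
[ 0.62728353 -0.09135726  0.26259942] [ 4.28727945 -3.91646664 -1.98594464] swept 1.4319901356526081 (np.float64(-4.0), 788) (np.float64(-4.1), 794)
```

Request:
drive_tool(plan=[[[0.0145,0.009,0,0,0,0.015,1],[0.014,0.0095,0,0,0,0.015,1],[0,0,0,0,0,0,1],[0,0,0,0,0,0,1],[0,0,0,0,0,0,1]]])

```text
clock: 30.32
tool_pos: [0.632, -0.0883, 0.2625]
orientation: [0.002, 0.958, -0.288, 0.001]
force: [1.3, -5.8, 0.4]
grip_width: 0.175
gripper_force: 30.6
```

Run:
```python
from stripe import *
s=env.state();p=s["tool_pos"];d=p[:2]-[.5886,-.0309];print(p,s["force"],"swept",.4304-np.arctan2(d[1],d[0]),stripe(),stripe())
```

```text
[ 0.63196155 -0.08827348  0.26250191] [ 1.2898849  -5.7832102   0.35279825] swept 1.3540082416161867 (np.float64(-0.2), 826) (np.float64(-0.4), 835)
```

Request:
drive_tool(plan=[[[0,0,0,0,0,0,0.7],[0,0,0,0,0,0,0.6],[0,0,0,0,0,0,0.5],[0,0,0.1,0,0,0,0.5],[0,0,0.15,0,0,0,0.5]]])

```text
clock: 30.83
tool_pos: [0.6302, -0.0853, 0.3087]
orientation: [0.0, 0.958, -0.288, -0.004]
force: [0.0, -0.2, -0.6]
grip_width: 0.498
gripper_force: 0.0
```

Request:
drive_tool(plan=[[[0,0,0.15,0,0,0,0.5],[0,0,0.1,0,0,0,0.5],[-0.1,0.05,0.04,0,0,0.074,0.5],[-0.18,0.06,0,0,0,0.074,0.5],[-0.18,0.06,0,0,0,0.074,0.5]]])

```text
clock: 31.25
tool_pos: [0.5392, -0.0512, 0.3703]
orientation: [-0.0, 0.992, -0.123, 0.0]
force: [-0.2, 0.9, 0.5]
grip_width: 0.502
gripper_force: 0.0
```

Request:
drive_tool(plan=[[[-0.18,0.06,0,0,0,0.074,0.5],[0,0.01,0,0,0,0.074,0.5],[0,0,0,0,0,0.074,0.5],[0,0,0,0,0,0,0.5],[0,0,0,0,0,0,0.5]]])

```text
clock: 31.67
tool_pos: [0.5038, -0.038, 0.3699]
orientation: [-0.0, 0.999, 0.039, -0.0]
force: [-0.0, 0.2, 0.1]
grip_width: 0.501
gripper_force: 0.0
```

Run:
```python
from stripe import *
s=env.state();print(s["tool_pos"],s["orientation"].round(3),s["joints"].round(2))
b=env.read_camera("wrist");np.savez("w7.npz",**b);t=env.read_camera("top")
def orange(img):
    h=cv2.cvtColor(img,cv2.COLOR_RGB2HSV);return ((h[...,0]>5)&(h[...,0]<18)&(h[...,1]>170)).astype(np.uint8)
for n,c,f in(("wrist",b,watz),("top",t,atz)):
    m=orange(c["image"]);k,l,st,ce=cv2.connectedComponentsWithStats(m)
    for i in range(1,k):
        if st[i,4]>30:
            ys,xs=np.nonzero(l==i);r=cv2.minAreaRect(np.c_[xs,ys].astype(np.float32));P=np.array([f(c,*q,.123) for q in cv2.boxPoints(r)]);print(n,st[i],P[:,:2].round(4).tolist())
# spanner neck: bright pixels left/right edges in some rows of wrist image
g=b["image"].min(2)
print([ [int(x) for x in g[v,270:350:2]] for v in(150,165,180)])
```

```text
[ 0.50375843 -0.03802743  0.36988941] [-0.     0.999  0.039 -0.   ] [ 0.26  0.18 -0.31  1.91  0.06  1.06 -1.56]
wrist [ 307  174   18   64 1107] [[0.5303, -0.029], [0.5312, -0.0411], [0.4832, -0.0452], [0.4822, -0.0324]]
top [365 218   7  13  62] [[0.5058, -0.0311], [0.5075, -0.0435], [0.4802, -0.0466], [0.4786, -0.0343]]
[[137, 134, 138, 138, 141, 142, 141, 143, 142, 140, 139, 137, 138, 139, 141, 142, 140, 135, 156, 216, 212, 225, 216, 213, 225, 227, 229, 170, 108, 156, 153, 155, 150, 156, 158, 156, 156, 160, 152, 158], [230, 231, 230, 228, 226, 227, 228, 229, 224, 229, 228, 229, 226, 227, 228, 110, 145, 141, 142, 209, 212, 219, 214, 210, 211, 207, 210, 159, 69, 142, 141, 136, 130, 174, 227, 227, 229, 229, 230, 226], [227, 228, 228, 228, 227, 228, 228, 227, 228, 225, 230, 228, 227, 226, 231, 78, 133, 138, 112, 4, 26, 25, 29, 31, 26, 25, 23, 47, 99, 156, 155, 144, 136, 138, 235, 227, 226, 227, 228, 226]]
```

Request:
drive_tool(plan=[[[0,0.002,-0.1,0,0,0,0.5],[0,0,-0.15,0,0,0,0.5],[0,0,-0.13,0,0,0,0.5],[0,0,-0.07,0,0,0,0.5],[0,0,-0.037,0,0,0,0.5]]])

```text
clock: 32.18
tool_pos: [0.5032, -0.0381, 0.2698]
orientation: [-0.0, 0.999, 0.039, -0.002]
force: [-0.1, 0.1, -0.3]
grip_width: 0.504
gripper_force: 0.0
```

Request:
drive_tool(plan=[[[0,0,0,0,0,0,0.6],[0,0,0,0,0,0,0.7],[0,0,0,0,0,0,0.8],[0,0,0,0,0,0,1],[0,0,0,0,0,0,1]]], newtons=50)

```text
clock: 32.6
tool_pos: [0.5047, -0.038, 0.2737]
orientation: [0.0, 0.999, 0.04, 0.002]
force: [0.1, -0.5, 2.7]
grip_width: 0.151
gripper_force: 50.0
```

Request:
drive_tool(plan=[[[0,0,0,0,0,0,1],[0,0,0,0,0,0,1],[0,0,0.01,0,0,0,1],[0,0,0.02,0,0,0,1],[0,0,0.02,0,0,0,1]]])

```text
clock: 33.02
tool_pos: [0.5032, -0.0382, 0.282]
orientation: [0.0, 0.999, 0.04, -0.001]
force: [-0.2, -0.2, -2.1]
grip_width: 0.153
gripper_force: 49.5
```

Run:
```python
from stripe import *
s=env.state();print(s["tool_pos"],s["force"],s["torque"].round(2));print(stripe())
```

```text
[ 0.50324037 -0.03821333  0.28198362] [-0.15726517 -0.15713734 -2.13222744] [-0.04 -0.01  0.04]
None
```

Request:
drive_tool(plan=[[[0,0,0.06,0,0,0,1],[0,0,0.1,0,0,0,1],[0,0,0.15,0,0,0,1],[0,0,0.1,0,0,0,1],[0,-0.05,0,0,0,0,1]]])

```text
clock: 33.48
tool_pos: [0.5055, -0.0461, 0.3687]
orientation: [-0.0, 0.999, 0.042, 0.004]
force: [2.0, 0.8, -1.0]
grip_width: 0.154
gripper_force: 49.6
```

Request:
drive_tool(plan=[[[-0.035,-0.14,0,0,0,0.01,1],[-0.035,-0.15,0,0,0,0.01,1],[-0.035,-0.15,0,0,0,0,1],[-0.035,-0.15,0,0,0,0,1],[-0.035,-0.145,0,0,0,0,1]]])

```text
clock: 33.9
tool_pos: [0.4675, -0.1971, 0.3631]
orientation: [-0.0, 0.999, 0.055, -0.001]
force: [0.5, -0.2, -1.8]
grip_width: 0.152
gripper_force: 49.5
```

Request:
drive_tool(plan=[[[0,0,-0.1,0,0,0,1],[0,0,-0.2,0,0,0,1],[0,0,-0.2,0,0,0,1],[0,0,-0.13,0,0,0,1],[0,0,-0.08,0,0,0,1]]])

```text
clock: 34.32
tool_pos: [0.4662, -0.195, 0.2179]
orientation: [-0.001, 0.998, 0.055, -0.004]
force: [0.1, -0.2, -2.0]
grip_width: 0.15
gripper_force: 49.4
```

Request:
drive_tool(plan=[[[0,0,-0.05,0,0,0,1],[0,0,-0.03,0,0,0,1],[0,0,-0.01,0,0,0,1],[0,0,0,0,0,0,1],[0,0,0,0,0,0,1]]])

```text
clock: 34.73
tool_pos: [0.4694, -0.1953, 0.2052]
orientation: [0.001, 0.998, 0.055, 0.001]
force: [-0.3, -0.4, -1.1]
grip_width: 0.151
gripper_force: 49.4
```

Request:
drive_tool(plan=[[[0,0,-0.02,0,0,0,1],[0,0,-0.015,0,0,0,1],[0,0,-0.01,0,0,0,1],[0,0,0,0,0,0,1],[0,0,0,0,0,0,1]]])

```text
clock: 35.15
tool_pos: [0.469, -0.1951, 0.1957]
orientation: [0.0, 0.998, 0.055, 0.0]
force: [0.3, 0.2, 0.6]
grip_width: 0.149
gripper_force: 50.1
```

Request:
drive_tool(plan=[[[0,0,-0.005,0,0,0,1],[0,0,0,0,0,0,1],[0,0,0,0,0,0,0.8],[0,0,0,0,0,0,0.6],[0,0,0,0,0,0,0.5]]])

```text
clock: 35.57
tool_pos: [0.469, -0.1951, 0.1943]
orientation: [0.0, 0.998, 0.055, 0.0]
force: [-0.5, 0.3, -0.4]
grip_width: 0.473
gripper_force: 0.0
```

Request:
drive_tool(plan=[[[0,0,0,0,0,0,0.5],[0,0,0.1,0,0,0,0.5],[0,0,0.2,0,0,0,0.5],[0,0,0.2,0,0,0,0.5],[0,0,0.2,0,0,0,0.5]]])

```text
clock: 35.98
tool_pos: [0.4685, -0.1949, 0.3354]
orientation: [-0.0, 0.998, 0.055, -0.001]
force: [0.8, -1.0, -0.3]
grip_width: 0.502
gripper_force: 0.0
```

Request:
drive_tool(plan=[[[0,-0.2,0.1,0,0,0,0.5],[0,-0.2,0,0,0,0,0.5],[0,-0.2,0,0,0,0,0.5],[0,-0.1,0,0,0,0,0.5],[0,0,0,0,0,0,0.5]]])

```text
clock: 36.4
tool_pos: [0.467, -0.3384, 0.3528]
orientation: [0.002, 0.999, 0.051, -0.0]
force: [0.1, 0.1, 0.1]
grip_width: 0.498
gripper_force: 0.0
```

Run:
```python
from stripe import *
s=env.state();print(s["tool_pos"],s["force"]);print("stripe",stripe())
t=env.read_camera("top")
h=cv2.cvtColor(t["image"],cv2.COLOR_RGB2HSV)
def comps(m,z,nm,mn):
    k,l,st,ce=cv2.connectedComponentsWithStats(m.astype(np.uint8))
    for i in range(1,k):
        if st[i,4]>mn and 200<ce[i][0]<470 and 130<ce[i][1]<320: print(nm,st[i].tolist(),ce[i].round(1),atz(t,*ce[i],z).round(4))
comps((h[...,0]>5)&(h[...,0]<18)&(h[...,1]>170)&(h[...,2]>100),.045,"fin",25)
comps(((h[...,0]<5)|(h[...,0]>170))&(h[...,1]>170),.121,"red",4)
comps((h[...,0]>5)&(h[...,0]<20)&(h[...,1]>70)&(h[...,1]<170),.1,"amber",60)
```

```text
[ 0.46703396 -0.33835916  0.3527845 ] [0.07647692 0.05672094 0.14640609]
stripe (np.float64(-0.2), 766)
fin [429, 231, 8, 20, 112] [432.2 240.8] [ 0.4666 -0.1971  0.045 ]
red [388, 163, 6, 5, 24] [390.3 165. ] [ 0.6285 -0.0878  0.121 ]
red [315, 206, 3, 3, 6] [316.2 206.8] [0.5287 0.0773 0.121 ]
red [317, 216, 1, 5, 5] [317. 218.] [0.5036 0.0748 0.121 ]
red [272, 220, 2, 5, 10] [272.5 222. ] [0.4922 0.1734 0.121 ]
amber [330, 181, 18, 19, 259] [338.  190.2] [0.572  0.0286 0.1   ]
amber [292, 183, 18, 20, 252] [300.9 193.7] [0.5617 0.1134 0.1   ]
```

```bash
python3 -c "
from plant import env
print(env.close_job())"
```

```text
the job is handed in; nothing more can be done
None
```

The job is handed in, but no verdict came back. By my last camera measurements, both bottles found stand in the tray and the carrier is at the second station. The locknut is at about 1.24 rad, the screw about 0.14 rad off its setting, and the spanner lies flat on its mat.

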